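# Level measure of macadamia nuts for the balance

### The job

Push the scoop through the nuts in the bin, up to its far end, to take a heaped measure, then draw it back beneath the strike bar on the bin's rim so that the bar pushes the excess off into the bin and leaves one level layer of four nuts. Set the scoop upright with its cup in the middle of the balance's pan and let go; every other nut must be in the bin, and the two white jars beside it left alone.

Things in the scene. Friction and masses are not known exactly. Their poses are not given: they have to be found in the camera images.
- scoop: loose aluminium scoop, 0.3 kg. Origin: on its underside below the centre of the square cup; +x to the mouth, z up. Cup inside x, y = -35 to 35 mm, floor 3 mm thick, side walls 28 mm high (78 mm wide outside), back wall 34 mm high to x = -39. It takes one layer of 2 x 2 nuts. Between cup and grip (x = -86 to -39) only a neck 24 mm wide, z = 22 to 30
- scoop_grip (a point): middle of the scoop's upright black grip at the height to hold it, x = -93, y = 0, z = 125 mm of the scoop's frame. The grip is 14 mm thick (scoop x), 30 mm wide (y), z = 22 to 145; pinch it from above across the 14 mm
- scoop_edge (a point): middle of the scoop's front edge, x = 63, z = 0 of its frame. From here a thin ramp the width of the cup rises to a lip 10.5 mm high at x = 39 to 35, which holds the nuts in the cup while it is level; above the lip the front is open. The side walls flare out beside the ramp to x = 51, 90 mm wide over their tips
- cell0 (a point): point in the scoop at x = -17.5, y = -17.5, z = 19 mm of its frame: where the centre of one of the four nuts of the level layer lies
- cell1 (a point): point in the scoop at x = -17.5, y = 17.5, z = 19 mm of its frame: where the centre of one of the four nuts of the level layer lies
- cell2 (a point): point in the scoop at x = 17.5, y = -17.5, z = 19 mm of its frame: where the centre of one of the four nuts of the level layer lies
- cell3 (a point): point in the scoop at x = 17.5, y = 17.5, z = 19 mm of its frame: where the centre of one of the four nuts of the level layer lies
- bin: long open sheet-metal bin fixed to the table. Origin: on the table, on its long middle line; +x to its closed far end, z up. Inside x = -190 to 122, y = -47 to 47 mm, floor 4 mm thick; walls 6 mm thick, sides and far end 80 mm high, near end 35 mm. The far end leans out from its foot at x = 122 to x = 142 at the rim. At the start the nuts lie in one layer beyond x = -8; the rest is empty
- strike_bar: straight bar fixed across the bin's rims at bin x = 3 to 11 mm (8 mm thick), lower edge 80, upper 94 mm above the table. Origin: middle of its lower edge; axes as the bin's. The heaped cup passes under it on the bin floor; the grip stays on the near side. It strikes well with its edge 38 mm above the scoop's underside, the scoop being drawn to -x from the bar between grip and heap
- nut0: macadamia nut in its smooth, slippery brown shell, a ball 32 mm in diameter, 14 g, loose in the bin; ten alike. Pushing the scoop along the floor up to the far end (5 to 20 N) piles them in two layers in the cup. Origin: its centre
- nut1: macadamia nut in its smooth, slippery brown shell, a ball 32 mm in diameter, 14 g, loose in the bin; ten alike. Pushing the scoop along the floor up to the far end (5 to 20 N) piles them in two layers in the cup. Origin: its centre
- nut2: macadamia nut in its smooth, slippery brown shell, a ball 32 mm in diameter, 14 g, loose in the bin; ten alike. Pushing the scoop along the floor up to the far end (5 to 20 N) piles them in two layers in the cup. Origin: its centre
- nut3: macadamia nut in its smooth, slippery brown shell, a ball 32 mm in diameter, 14 g, loose in the bin; ten alike. Pushing the scoop along the floor up to the far end (5 to 20 N) piles them in two layers in the cup. Origin: its centre
- nut4: macadamia nut in its smooth, slippery brown shell, a ball 32 mm in diameter, 14 g, loose in the bin; ten alike. Pushing the scoop along the floor up to the far end (5 to 20 N) piles them in two layers in the cup. Origin: its centre
- nut5: macadamia nut in its smooth, slippery brown shell, a ball 32 mm in diameter, 14 g, loose in the bin; ten alike. Pushing the scoop along the floor up to the far end (5 to 20 N) piles them in two layers in the cup. Origin: its centre
- nut6: macadamia nut in its smooth, slippery brown shell, a ball 32 mm in diameter, 14 g, loose in the bin; ten alike. Pushing the scoop along the floor up to the far end (5 to 20 N) piles them in two layers in the cup. Origin: its centre
- nut7: macadamia nut in its smooth, slippery brown shell, a ball 32 mm in diameter, 14 g, loose in the bin; ten alike. Pushing the scoop along the floor up to the far end (5 to 20 N) piles them in two layers in the cup. Origin: its centre
- nut8: macadamia nut in its smooth, slippery brown shell, a ball 32 mm in diameter, 14 g, loose in the bin; ten alike. Pushing the scoop along the floor up to the far end (5 to 20 N) piles them in two layers in the cup. Origin: its centre
- nut9: macadamia nut in its smooth, slippery brown shell, a ball 32 mm in diameter, 14 g, loose in the bin; ten alike. Pushing the scoop along the floor up to the far end (5 to 20 N) piles them in two layers in the cup. Origin: its centre
- balance: white bench balance fixed to the table, 190 (x) x 170 (y) x 44 mm, carrying a round steel pan; display side towards -x. Origin: centre of its underside, on the table
- pan (a point): centre of the flat top of the balance's pan, 60 mm above the table; the pan is 150 mm in diameter, without rim, and rigid
- reagent_jar: bystander: white jar with lid, 56 mm in diameter, 85 mm tall, standing past the far end of the bin on the left (+y). Origin: centre of its underside
- small_bottle: bystander: white jar with lid, 52 mm in diameter, 110 mm tall, past the far end on the right (-y). Origin: centre of its underside
Not all that is in view belongs to the job. What is shaped like the nut1 but green, orange or turquoise is not meant.

How it is judged:
By the outcome, as a careful person would: the job done as asked, in the order asked, and still so for the second after the job is handed in, with the robot touching nothing.
It also fails if it takes over 58 s, if anything falls off the work surface, if the arm or the gripper's body presses on something with over 40 N, if the wrist force passes 120 N, or if a joint passes its speed limit or range.

### The arm

A 6-joint arm with a two-finger parallel gripper is mounted at the origin on the work surface. World frame = base frame: x ahead of the robot, y to its left, z up, the work surface at z = 0. Lengths are in m, angles in rad, forces in N, time in s.
With the tool pointing down it reaches from about 0.275 to 0.725 m from the base axis. Payload 15.9 kg.
Tool frame: the origin (TCP) lies between the finger pads; the fingertips stand robot.tips_ahead ahead of it and the grasp point (between the pads) lies 5 mm behind it (robot.tips_ahead is the distance from the TCP to the fingertips, in m); y points along the fingers, x is the direction in which the jaws open and shut, and the axes are right-handed (so a half turn about y gives the same grasp; the last joint's range is limited). The gripper opens to 85 mm and grips with 20 to 120 N. Pads are 22 mm wide; open, the fingers measure 114 mm over their backs; the gripper's body (76 mm by 85 mm) begins 54 mm behind the grasp point. The pads swing forward as they close: fully open they stand 13 mm farther back than shut.
Start: joints at [1.332, 0.213, -0.034, 1.323, 0, 1.571], TCP at [0.118, 0.486, 0.209] pointing down, gripper open.
Joint ranges: [-2.98, 2.98], [-0.74, 1.72], [-1.14, 1.35], [-2.1, 2.04], [-1.57, 1.44], [-3.14, 3.14]. Speed limits (rad/s): [1.89, 1.89, 2.39, 2.57, 3.14, 3.14].

### API

Orientations are given as [roll, pitch, yaw] about the fixed x, y, z axes, in that order (R = Rz(yaw) Ry(pitch) Rx(roll)).
In Python, from workcell import robot gives the robot as it stands.
- The arm moves only by the tool drive_tool, never from a script. Its argument "increments" is a list of rows, each a list of 3 entries, a list of its own where there are three numbers: the shift along the world's x, y, z in m, then the turn, a rotation vector about the world's x, y, z in degrees, then the finger opening in m, from 0 to 0.0854. A call has 1 to 10 rows; each row is the pose to reach, as a shift and turn from the pose measured when the call began; what a row does not reach only later rows make up. A row lasts 1/8 s, in which the tool goes at most 62.5 mm and 10.7 degrees, less where a joint would pass 70% of its speed; a pose out of reach is approached as far as the arm can. A call with a gripper value outside its range is refused whole. The fingers move at their own pace and stop on an object; "squeeze" is the grip in N (left out, the last holds). Time passes only in rows, so rows that repeat a pose let the fingers close. It gives the time, the measured TCP pose, the force and the opening at its end, in the units of the state.
- robot.get_obs(): the state, without advancing time (a new reading comes with each control period).
- robot.grab_frame(name): name is "side" or "top" or "wrist"; returns the picture (400x640x3 uint8, red, green, blue); there is no depth.
- robot.get_calibration(name): a dict with "camera_matrix" (3x3 intrinsics, pixels), "eye" and "orientation" of the camera in the world; the wrist camera has in their place "tool_from_camera" (4x4, takes a point from camera to tool coordinates, whose origin is the TCP and whose axes are the tool frame's). Camera axes: x right, y down, z forward; pixel columns grow to the right and rows downward; lengths in m; the calibration is good to about 2 mm. A picture is of the moment at which its call begins: read the wrist's pose just before it. get_calibration takes no time and is no camera call.
- robot.finish_job(): hands the job in, once; it reports no verdict.
The state is a dict: "time_s": time; "q": joint angles; "joint_vel": joint speeds; "joint_efforts": joint torques, N m; "tcp_pos": TCP position; "ee_rot": TCP orientation; "ft_force": force on the tool from outside, world axes, zero at the start; "wrist_torque": the same for the moment, N m; "finger_gap": opening from 0.0 (shut) to 1.0 (fully open).
Only numpy, scipy, OpenCV 4.12 (cv2) and the standard library are available. Lean on these libraries where they do the work, as an engineer would, in place of code of your own. Each camera call takes 0.05 s, during which the arm holds its last target.

## Working session

There is one attempt and no reset: what is moved stays moved. The work goes in short steps, Python scripts to look and compute and a tool call to move; the robot and the scene stay as the last step left them, time stands still between calls to the robot, and variables do not carry over. Pictures are saved under pics/ and viewed, and the job is handed in when it is done.

Besides the shell and the picture viewer there is one more tool, called as name(argument=value, ...), one argument or row to a line, values as JSON. drive_tool: Moves the arm, as the interface text tells. Its arguments: {"type":"object","properties":{"increments":{"type":"array"},"squeeze":{"type":"number"}},"required":["increments"]}

```bash
mkdir -p pics; ls; python3 - <<'E'
from workcell import robot
import cv2
o=robot.get_obs()
print({k:o[k] for k in ('time_s','tcp_pos','ee_rot','ft_force','finger_gap')}, robot.tips_ahead)
for n in ('side','top','wrist'):
    im=robot.grab_frame(n); cv2.imwrite(f'pics/a_{n}.png',im[:,:,::-1]); print(n,robot.get_calibration(n))
E
```

```text
pics
{'time_s': 0.0, 'tcp_pos': array([0.11816384, 0.48546307, 0.20893141]), 'ee_rot': array([-1.57076477e+00,  1.09590168e-03,  1.33201447e+00]), 'ft_force': array([-0.045183 ,  0.4157376, -0.9252878]), 'finger_gap': 1.0018499587502894} 0.014
side {'camera_matrix': array([[377.74767318,   0.        , 315.8745901 ],
       [  0.        , 377.74767318, 199.28513106],
       [  0.        ,   0.        ,   1.        ]]), 'eye': array([ 0.10935664, -0.52783161,  0.86268332]), 'orientation': array([-2.38441825e+00,  2.27893846e-03, -7.58152297e-01])}
top {'camera_matrix': array([[494.36773284,   0.        , 306.55913647],
       [  0.        , 494.36773284, 203.18384565],
       [  0.        ,   0.        ,   1.        ]]), 'eye': array([0.44205926, 0.02633572, 1.21976202]), 'orientation': array([-2.97294692, -0.02003369, -1.57899778])}
wrist {'camera_matrix': array([[348.19974678,   0.        , 317.17318602],
       [  0.        , 348.19974678, 198.19925091],
       [  0.        ,   0.        ,   1.        ]]), 'tool_from_camera': array([[ 9.99999289e-01, -1.11716107e-03,  4.16238047e-04,
        -5.33425552e-04],
       [-7.38481037e-04, -3.06363685e-01,  9.51914254e-01,
        -1.63231176e-01],
       [-9.35921326e-04, -9.51913885e-01, -3.06364292e-01,
         8.00435762e-02],
       [ 0.00000000e+00,  0.00000000e+00,  0.00000000e+00,
         1.00000000e+00]])}
```

View pics/a_top.png

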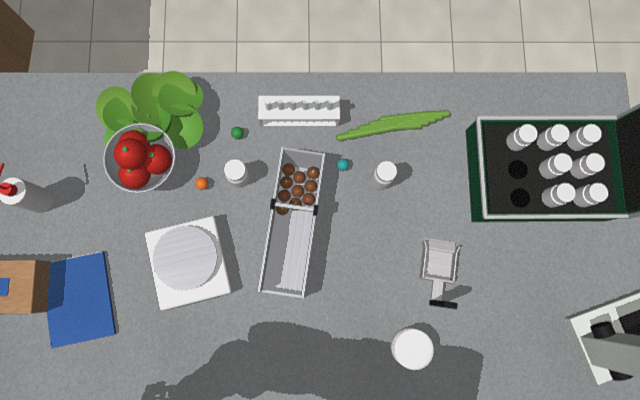

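View pics/a_side.png

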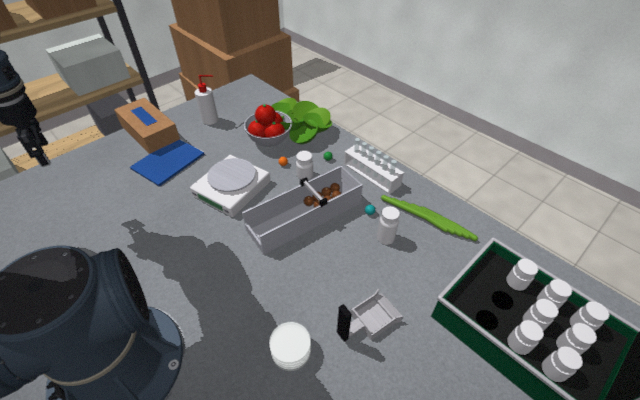

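View pics/a_wrist.png

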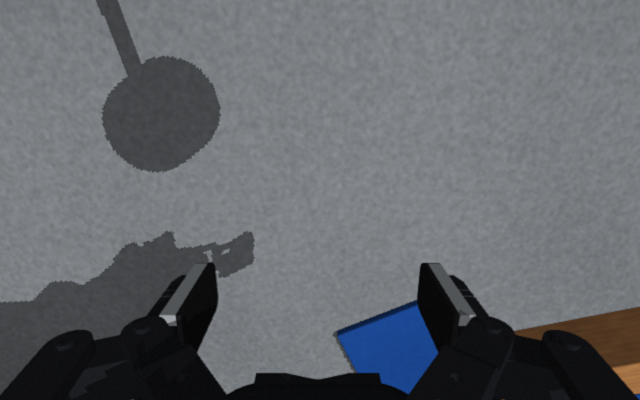

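```bash
python3 - <<'E'
import cv2
im=cv2.imread('pics/a_top.png')
a=im[140:305,215:415]; cv2.imwrite('pics/b1.png',cv2.resize(a,None,fx=3.6,fy=3.6,interpolation=cv2.INTER_CUBIC))
a=im[230:315,405:475]; cv2.imwrite('pics/b2.png',cv2.resize(a,None,fx=7,fy=7,interpolation=cv2.INTER_CUBIC))
a=im[205:320,135:250]; cv2.imwrite('pics/b3.png',cv2.resize(a,None,fx=5,fy=5,interpolation=cv2.INTER_CUBIC))
im=cv2.imread('pics/a_side.png')
a=im[135:355,180:420]; cv2.imwrite('pics/b4.png',cv2.resize(a,None,fx=2.7,fy=2.7,interpolation=cv2.INTER_CUBIC))
E
```

```text
(no output)
```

View pics/b1.png

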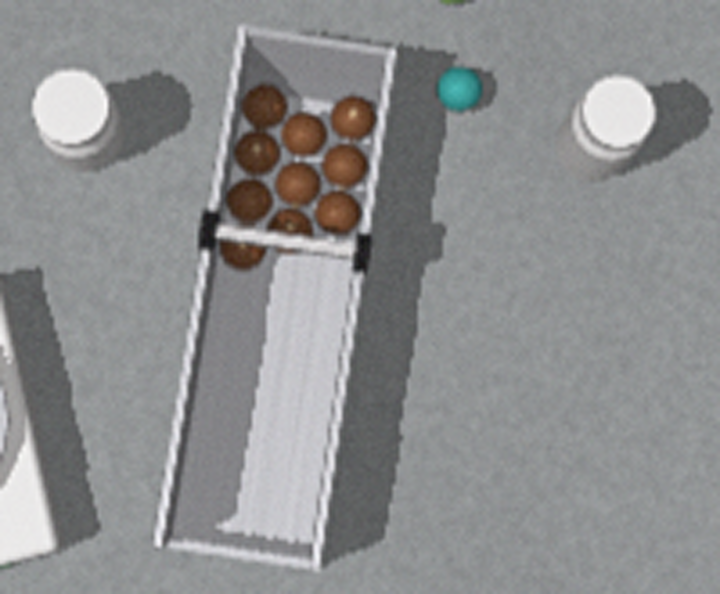

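View pics/b2.png

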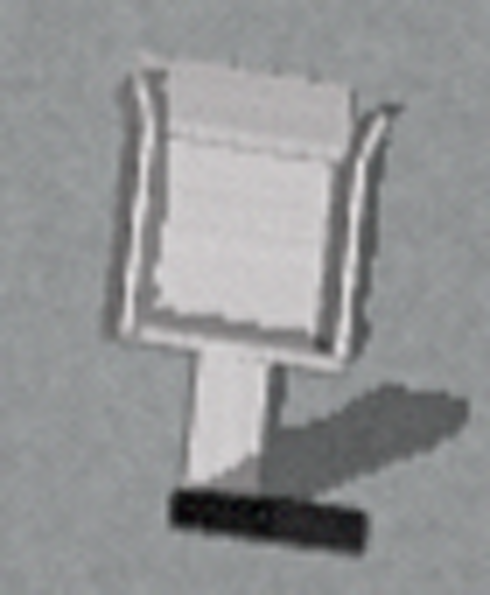

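View pics/b3.png

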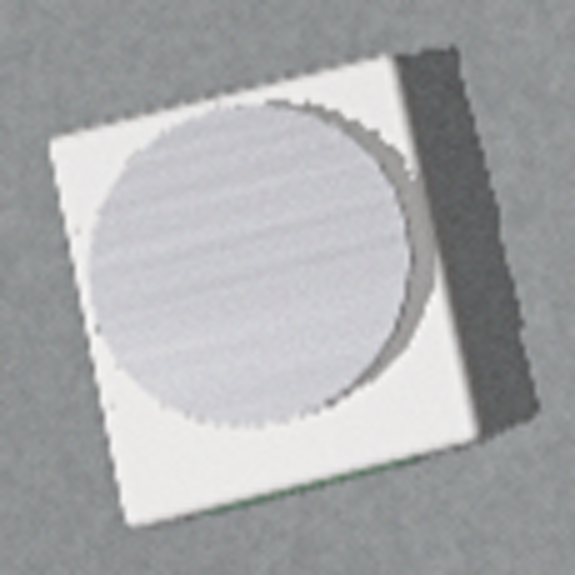

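View pics/b4.png

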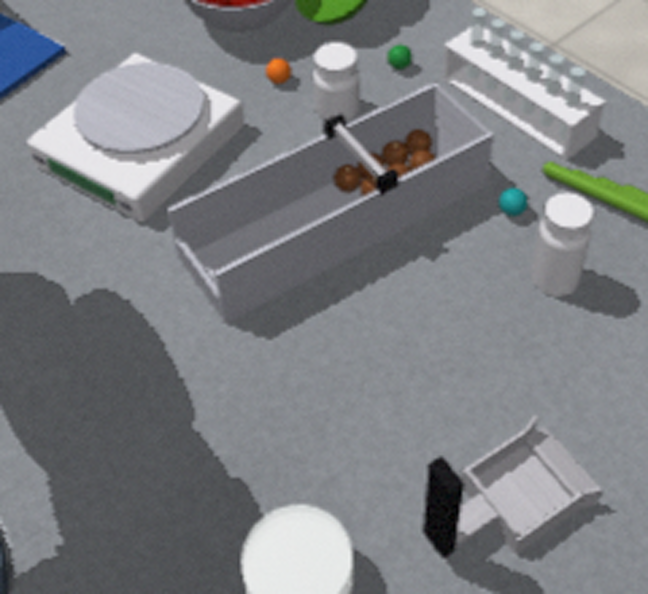

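```bash
cat > h.py <<'E'
import numpy as np, cv2
from scipy.optimize import least_squares
from scipy.spatial.transform import Rotation as R
from workcell import robot
def cam(n,obs=None):
    c=robot.get_calibration(n);K=c['camera_matrix']
    if n=='wrist':
        obs=obs or robot.get_obs()
        T=np.eye(4);T[:3,:3]=R.from_euler('xyz',obs['ee_rot']).as_matrix();T[:3,3]=obs['tcp_pos']
        T=T@c['tool_from_camera'];return K,T[:3,:3],T[:3,3]
    return K,R.from_euler('xyz',c['orientation']).as_matrix(),np.array(c['eye'])
def proj(C,P):
    K,Rm,e=C;p=(np.atleast_2d(P)-e)@Rm;p=p@K.T;return p[:,:2]/p[:,2:]
def onplane(C,uv,z):
    K,Rm,e=C;d=Rm@np.linalg.solve(K,[uv[0],uv[1],1.]);return e+d*(z-e[2])/d[2]
def frame(x,P): # x=[X,Y,yaw] (+z)
    P=np.atleast_2d(P)/1000.;c,s=np.cos(x[2]),np.sin(x[2]);z=x[3] if len(x)>3 else 0
    return np.c_[x[0]+c*P[:,0]-s*P[:,1],x[1]+s*P[:,0]+c*P[:,1],P[:,2]+z]
def fit(obs,x0): # obs list of (C,P,uv)
    f=lambda x:np.concatenate([(proj(C,frame(x,P))-np.array(uv)).ravel() for C,P,uv in obs])
    r=least_squares(f,x0,loss='soft_l1');return r.x,f(r.x).reshape(-1,2)
def crop(p,s,off): p=np.array(p,float);return (p+.5)/s-.5+np.array(off)
E
python3 - <<'E'
from h import *
np.set_printoptions(precision=4,suppress=True)
T=cam('top');S=cam('side')
b1=lambda *p:crop(p,3.6,(215,140));b2=lambda *p:crop(p,7,(405,230));b3=lambda *p:crop(p,5,(135,205));b4=lambda *p:crop(p,2.7,(180,135))
P=[[148,53,80],[148,-53,80],[-196,53,80],[-196,-53,80]]
x0=[0.55,0.0,0]
c0=onplane(T,b1(280,290),.08);print(c0)
for ob in ([(T,P,b1([240,28],[396,48],[158,545],[320,566]))],[(S,P,b4([436,86],[492,135],[171,209],[217,270]))]):
    print('bin',*fit(ob,[c0[0],c0[1],0.]))
P=[[-39,39,34],[-39,-39,34],[51,45,28],[51,-45,28],[63,39,0],[63,-39,0],[-100,-15,145],[-86,-15,145]]
c0=onplane(T,b2(240,250),.0)
print('scoop',*fit([(T,P,b2([122,335],[345,368],[138,68],[400,105],[163,58],[352,88],[362,553],[368,515]))],[c0[0],c0[1],0]))
c=onplane(T,b3(249,263),.06);print('pan',c,onplane(S,b4(140,105),.06))
for e in ((91,263),(410,263)):print(onplane(T,b3(*e),.06))
# balance corners z=.044
print([onplane(T,b3(*q),.044) for q in ((50,140),(392,57),(478,440),(130,525))])
# jars
print('jarL',onplane(T,b1(72,106),.085),'R',onplane(T,b1(620,110),.11))
# white cyl triangulate
for z in (.05,.1,.15,.2): print(z,onplane(T,(413,349),z),onplane(S,(291,343),z))
E
```

```text
[0.596  0.0351 0.08  ]
bin [ 0.6197  0.0318 -0.1524] [[-0.3097 -1.2374]
 [ 0.3676 -0.3641]
 [-0.6755  0.2305]
 [ 0.6095  1.2227]]
bin [ 0.6209  0.0342 -0.1613] [[ 0.1629 -1.589 ]
 [ 0.9338 -0.0837]
 [-1.2654 -0.5613]
 [ 0.002   1.9913]]
scoop [ 0.4951 -0.3192 -0.1864] [[ 0.3291 -0.4534]
 [ 0.7626  0.7102]
 [ 0.0902  0.4086]
 [-0.7319  1.7572]
 [-3.3105 -1.4005]
 [ 0.6487 -0.0774]
 [ 0.0031  0.2015]
 [-0.0314 -0.931 ]]
pan [0.5133 0.2866 0.06  ] [0.5146 0.2863 0.06  ]
[0.5138 0.3597 0.06  ]
[0.5128 0.212  0.06  ]
[array([0.5731, 0.3862, 0.044 ]), array([0.612 , 0.2253, 0.044 ]), array([0.4313, 0.1811, 0.044 ]), array([0.3939, 0.341 , 0.044 ])]
jarL [0.7172 0.1704 0.085 ] R [ 0.7073 -0.1837  0.11  ]
0.05 [ 0.3004 -0.2403  0.05  ] [ 0.3008 -0.2442  0.05  ]
0.1 [ 0.3064 -0.2289  0.1   ] [ 0.289  -0.2617  0.1   ]
0.15 [ 0.3125 -0.2175  0.15  ] [ 0.2772 -0.2791  0.15  ]
0.2 [ 0.3185 -0.2061  0.2   ] [ 0.2655 -0.2966  0.2   ]
```

drive_tool(
  increments=[
    [[0.03,-0.037,0.005],[0,0,-4],0.0854],
    [[0.06,-0.074,0.01],[0,0,-8],0.0854],
    [[0.09,-0.11,0.015],[0,0,-13],0.0854],
    [[0.12,-0.15,0.02],[0,0,-17],0.0854],
    [[0.15,-0.19,0.03],[0,0,-21],0.0854],
    [[0.18,-0.23,0.03],[0,0,-25],0.0854],
    [[0.21,-0.27,0.04],[0,0,-30],0.0854],
    [[0.24,-0.31,0.04],[0,0,-34],0.0854],
    [[0.27,-0.35,0.05],[0,0,-38],0.0854],
    [[0.28,-0.39,0.05],[0,0,-43],0.0854],
  ],
)

```text
time_s: 1.4
tcp_pos: [0.3994, 0.094, 0.2592]
ee_rot: [-1.571, 0.001, 0.578]
ft_force: [0.2, -0.7, -0.2]
finger_gap: 0.999
```

drive_tool(
  increments=[
    [[0.0,-0.04,0],[0,0,-4.4],0.0854],
    [[0.0,-0.08,0],[0,0,-9],0.0854],
    [[0.0,-0.12,0],[0,0,-13],0.0854],
    [[0.0,-0.16,0],[0,0,-17.5],0.0854],
    [[0.0,-0.2,0],[0,0,-22],0.0854],
    [[0.0,-0.24,0],[0,0,-26],0.0854],
    [[0.0,-0.28,0],[0,0,-31],0.0854],
    [[0.0,-0.32,0],[0,0,-35],0.0854],
    [[0.003,-0.36,0],[0,0,-40],0.0854],
    [[0.004,-0.396,-0.01],[0,0,-43.8],0.0854],
  ],
)

```text
time_s: 2.65
tcp_pos: [0.4035, -0.3036, 0.2493]
ee_rot: [-1.571, -0.0, -0.189]
ft_force: [1.5, -0.4, 0.2]
finger_gap: 0.997
```

```bash
python3 - <<'E'
from h import *
o=robot.get_obs();print(o['tcp_pos'],o['ee_rot'],o['q'])
C=cam('wrist',o);im=robot.grab_frame('wrist')[:,:,::-1].copy();cv2.imwrite('pics/c.png',im)
x=[.4951,-.3192,-.1864]
for P in ([[-39,39,34],[-39,-39,34],[51,-45,28],[63,-39,0],[63,39,0],[51,45,28],[-39,39,34]],[[-100,15,145],[-86,15,145],[-86,-15,145],[-100,-15,145],[-100,15,145]]):
    p=proj(C,frame(x,P));cv2.polylines(im,[np.int32(p)],False,(0,0,255),1)
cv2.imwrite('pics/c1.png',im)
E
```

```text
[ 0.40348582 -0.30363635  0.2493077 ] [-1.57130729e+00 -1.23997325e-04 -1.89131405e-01] [-6.44850018e-01  2.20590753e-01  7.55068313e-02  1.42537618e+00
 -4.04248409e-04  1.11507768e+00]
```

View pics/c1.png

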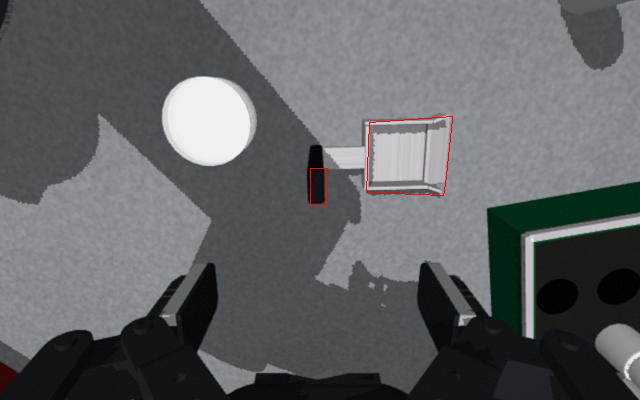

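```bash
python3 - <<'E'
import cv2
im=cv2.imread('pics/c.png');a=im[105:215,295:465];cv2.imwrite('pics/c2.png',cv2.resize(a,None,fx=4.5,fy=4.5,interpolation=cv2.INTER_CUBIC))
E
```

```text
(no output)
```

View pics/c2.png

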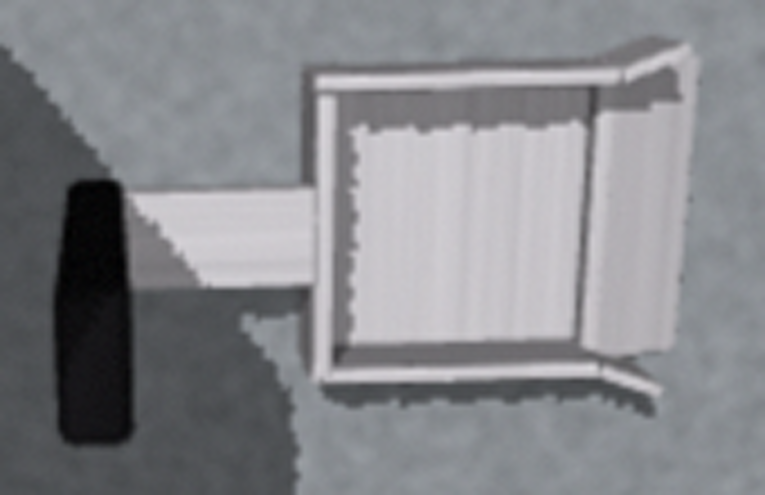

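```bash
python3 - <<'E'
from h import *
np.set_printoptions(precision=4,suppress=True)
o=robot.get_obs();C=cam('wrist',o);T=cam('top')
f=lambda *p:crop(p,4.5,(295,105));b2=lambda *p:crop(p,7,(405,230))
P=[[-39,-39,34],[-39,39,34],[51,-45,28],[51,45,28],[63,39,0],[-100,15,145],[-86,15,145],[-100,-15,145],[-86,-15,145]]
uv=f([316,72],[316,380],[690,45],[660,392],[672,350],[60,442],[133,442],[57,288],[128,288])
x,r=fit([(C,P,uv)],[.495,-.319,-.186]);print(x,r,frame(x,[-93,0,125]))
P2=P[-4:];x2=x[:2]
print('grip only',[onplane(C,(uv[-4]+uv[-1])/2,.145)])
E
```

```text
[ 0.4853 -0.3519 -0.2265] [[ -3.0483  96.8405]
 [  2.0591 -38.6309]
 [-10.9182 108.1166]
 [  7.0038 -45.0471]
 [  5.2941 -34.27  ]
 [ -0.7579  -0.7879]
 [  0.4285  -0.2454]
 [ -0.9229  67.6838]
 [  0.1533  68.1977]] [[ 0.3946 -0.331   0.125 ]]
grip only [array([ 0.4004, -0.3027,  0.145 ])]
```

```bash
python3 - <<'E'
from h import *
np.set_printoptions(precision=4,suppress=True)
o=robot.get_obs();C=cam('wrist',o)
f=lambda *p:crop(p,4.5,(295,105))
P=np.array([[-39,-39,34],[-39,39,34],[51,-45,28],[51,45,28],[63,39,0],[-100,15,145],[-86,15,145],[-100,-15,145],[-86,-15,145]])*[1,-1,1]
uv=f([316,72],[316,380],[690,45],[660,392],[672,350],[60,442],[133,442],[57,288],[128,288])
x,r=fit([(C,P,uv)],[.495,-.319,-.186]);print(x,r,frame(x,[-93,0,125]))
print('grip only',[onplane(C,(uv[-4]+uv[-1])/2,.145)])
E
```

```text
[ 0.4914 -0.319  -0.1748] [[ 1.1107  0.2678]
 [-0.4939  2.326 ]
 [ 1.7517 -1.6767]
 [ 0.8041  1.7385]
 [ 0.6869 -0.575 ]
 [-1.4484  1.1655]
 [-0.2828  0.8565]
 [-1.9077 -1.072 ]
 [ 0.2928 -1.4084]] [[ 0.3998 -0.3028  0.125 ]]
grip only [array([ 0.4004, -0.3027,  0.145 ])]
```

drive_tool(
  increments=[
    [[-0.0025,0.001,-0.04],[0,0,0.5],0.0854],
    [[-0.0025,0.001,-0.08],[0,0,0.5],0.0854],
    [[-0.0025,0.001,-0.11],[0,0,0.5],0.0854],
    [[-0.0025,0.001,-0.129],[0,0,0.5],0.0854],
    [[-0.0025,0.001,-0.129],[0,0,0.5],0.04],
    [[-0.0025,0.001,-0.129],[0,0,0.5],0.022],
    [[-0.0025,0.001,-0.129],[0,0,0.5],0.01],
    [[-0.0025,0.001,-0.129],[0,0,0.5],0.0],
    [[-0.0025,0.001,-0.129],[0,0,0.5],0.0],
    [[-0.0025,0.001,-0.129],[0,0,0.5],0.0],
  ],
  squeeze=90,
)

```text
time_s: 3.95
tcp_pos: [0.4006, -0.3055, 0.1189]
ee_rot: [-1.572, 0.001, -0.185]
ft_force: [-2.7, 1.6, 8.3]
finger_gap: 0.116
```

drive_tool(
  increments=[
    [[0,0,0],[0,0,0],0.0],
    [[0,0,0],[0,0,0],0.0],
  ],
)

```text
time_s: 4.2
tcp_pos: [0.4007, -0.3056, 0.1192]
ee_rot: [-1.572, 0.001, -0.185]
ft_force: [-1.8, 1.5, 4.4]
finger_gap: 0.118
```

```bash
python3 - <<'E'
from h import *
o=robot.get_obs();print(o['tcp_pos'],o['ee_rot'],o['finger_gap']*85.4,o['ft_force'],o['wrist_torque'])
cv2.imwrite('pics/d.png',robot.grab_frame('wrist')[:,:,::-1])
E
```

```text
[ 0.4006721  -0.30555378  0.11919964] [-1.57203337e+00  1.00764481e-03 -1.84845478e-01] 10.052359732159676 [-1.77278421  1.49738235  4.38487037] [0.20375546 0.25305572 0.00789524]
```

View pics/d.png

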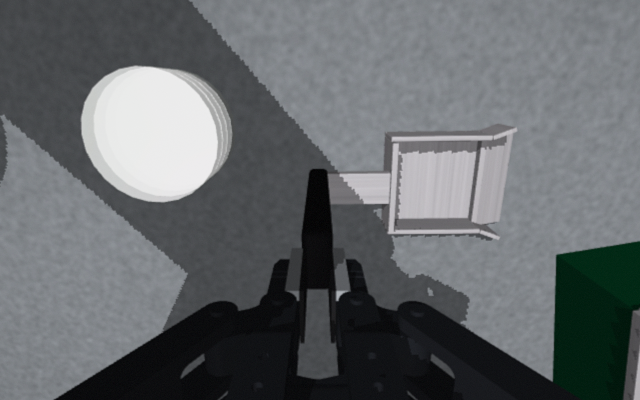

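```bash
python3 - <<'E'
import cv2
im=cv2.imread('pics/d.png');a=im[115:250,300:530];cv2.imwrite('pics/d2.png',cv2.resize(a,None,fx=3.4,fy=3.4,interpolation=cv2.INTER_CUBIC))
E
```

```text
(no output)
```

View pics/d2.png

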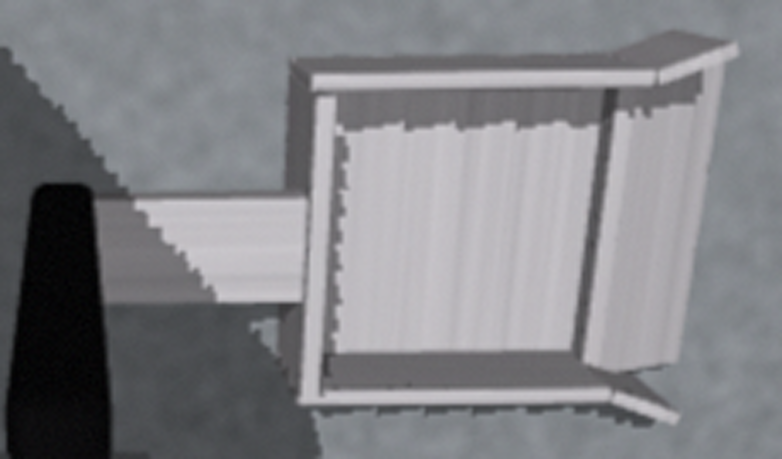

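```bash
python3 - <<'E'
from h import *
np.set_printoptions(precision=4,suppress=True)
o=robot.get_obs();C=cam('wrist',o)
f=lambda *p:crop(p,3.4,(300,115))
P=[[51,45,28],[51,-45,28],[63,-39,0],[-39,-39,34],[39,39,28],[39,-39,28]]
uv=f([738,45],[678,420],[677,362],[300,403],[657,78],[613,402])
x,r=fit([(C,P,uv)],[.495,-.319,-.186]);print(x,r,frame(x,[-93,0,125]))
Rm=R.from_euler('xyz',o['ee_rot']).as_matrix()
print((frame(x,[-93,0,125])-o['tcp_pos'])@Rm, x[2]-o['ee_rot'][2])
E
```

```text
[ 0.4912 -0.3176 -0.1721] [[-0.1037 -1.6101]
 [-0.7743  2.5194]
 [-1.5    -0.5446]
 [-0.6797  5.0994]
 [ 5.7492 -2.6803]
 [ 4.2749  1.0788]] [[ 0.3996 -0.3016  0.125 ]]
[[-0.0017 -0.0058  0.0037]] 0.01282861726738932
```

```bash
python3 - <<'E'
from h import *
np.set_printoptions(precision=4,suppress=True)
o=robot.get_obs();C=cam('wrist',o)
f=lambda *p:crop(p,3.4,(300,115))
for w in (35,39):
  P=[[51,45,28],[51,-45,28],[63,-39,0],[-39,-w,34],[-39,w,34]]
  uv=f([738,45],[678,420],[677,362],[300,403],[313,95])
  x,r=fit([(C,P,uv)],[.495,-.319,-.186]);print(x,r.round(1).tolist())
  Rm=R.from_euler('xyz',o['ee_rot']).as_matrix()
  print((frame(x,[-93,0,125])-o['tcp_pos'])@Rm, x[2]-o['ee_rot'][2])
im=cv2.imread('pics/d.png')
def seg(L):
    p=proj(C,frame(x,L)); cv2.polylines(big,[np.int32((p-[300,115])*3.4)],False,(0,0,255),1)
big=cv2.resize(im[115:250,300:530],None,fx=3.4,fy=3.4,interpolation=cv2.INTER_CUBIC)
x=[.4912,-.3185,-.1848]
seg([[-39,39,34],[-39,-39,34]]);seg([[-35,35,34],[-35,-35,34]])
for s in(1,-1):seg([[-39,s*39,28],[39,s*39,28],[51,s*45,28]]);seg([[-35,s*35,28],[39,s*35,28]])
seg([[63,39,0],[63,-39,0]])
cv2.imwrite('pics/d3.png',big)
E
```

```text
[ 0.4915 -0.3174 -0.1694] [[0.2, -2.1], [-0.2, 2.1], [-1.0, -0.9], [0.0, 0.3], [0.7, 0.5]]
[[-0.0015 -0.0058  0.0036]] 0.015525670149733273
[ 0.4914 -0.3188 -0.1587] [[-0.6, -0.8], [0.3, 3.1], [-0.6, -0.1], [0.3, 7.1], [0.4, -2.6]]
[[-0.0014 -0.0058  0.0012]] 0.026192323678820545
```

View pics/d3.png

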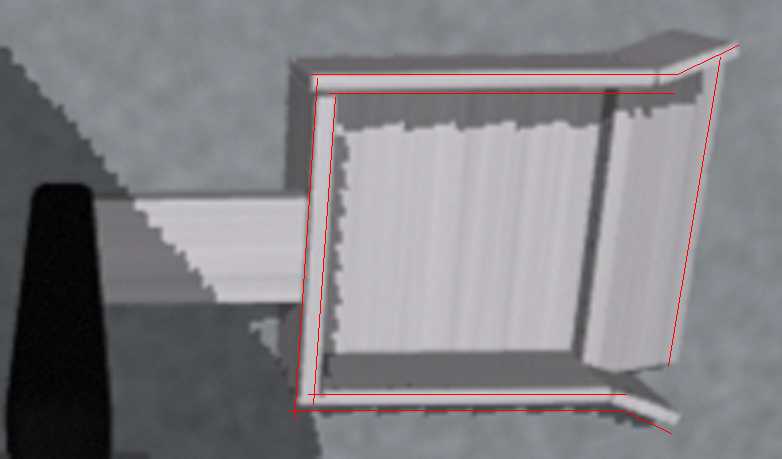

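drive_tool(
  increments=[
    [[0,0,0.02],[0,0,0],0.0],
    [[0,0,0.05],[0,0,0],0.0],
    [[0,0,0.09],[0,0,0],0.0],
    [[0.003,0.03,0.11],[0,0,0],0.0],
    [[0.007,0.08,0.111],[0,0,0],0.0],
    [[0.013,0.135,0.111],[0,0,0.2],0.0],
    [[0.018,0.19,0.111],[0,0,0.3],0.0],
    [[0.023,0.245,0.111],[0,0,0.4],0.0],
    [[0.029,0.3,0.111],[0,0,0.5],0.0],
    [[0.034,0.34,0.111],[0,0,0.7],0.0],
  ],
)

```text
time_s: 5.5
tcp_pos: [0.4343, 0.0365, 0.23]
ee_rot: [-1.572, 0.002, -0.171]
ft_force: [1.4, -0.9, -2.9]
finger_gap: 0.114
```

drive_tool(
  increments=[
    [[0.001,0.025,0.001],[0,0,0],0.0],
    [[0.001,0.025,0.001],[0,0,0],0.0],
    [[0.001,0.025,0.001],[0,0,0],0.0],
  ],
)

```text
time_s: 5.88
tcp_pos: [0.4351, 0.0612, 0.2307]
ee_rot: [-1.573, 0.002, -0.171]
ft_force: [0.0, -0.1, -2.6]
finger_gap: 0.115
```

```bash
python3 - <<'E'
from h import *
o=robot.get_obs();print(o['tcp_pos'],o['ee_rot'],o['finger_gap']*85.4,o['ft_force'],o['wrist_torque'])
for n in('wrist','top','side'):cv2.imwrite(f'pics/e_{n}.png',robot.grab_frame(n)[:,:,::-1])
E
```

```text
[0.43505392 0.06115747 0.23073401] [-1.57257625  0.00208557 -0.17134451] 9.78920483909648 [ 0.0174017  -0.13440858 -2.63574487] [0.04343084 0.24574673 0.01204595]
```

View pics/e_wrist.png

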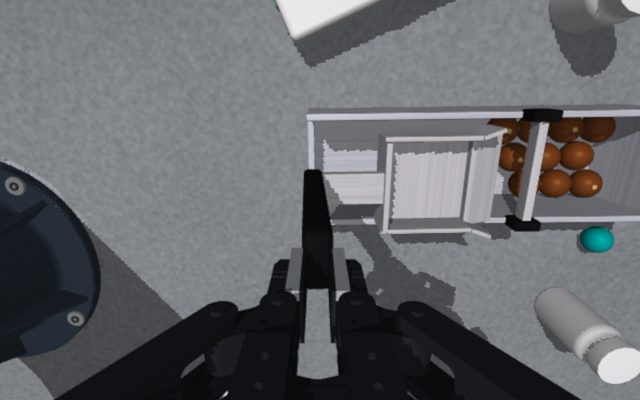

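View pics/e_top.png

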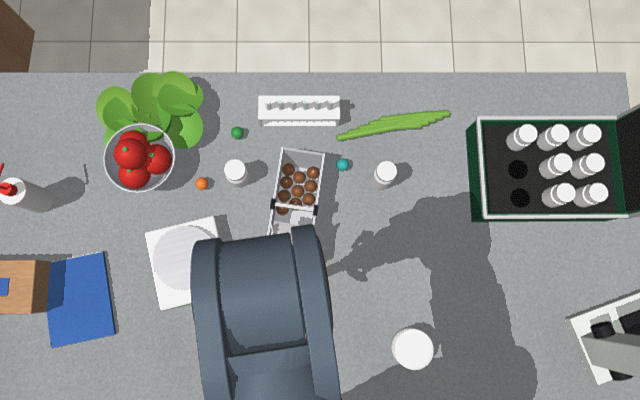

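View pics/e_side.png

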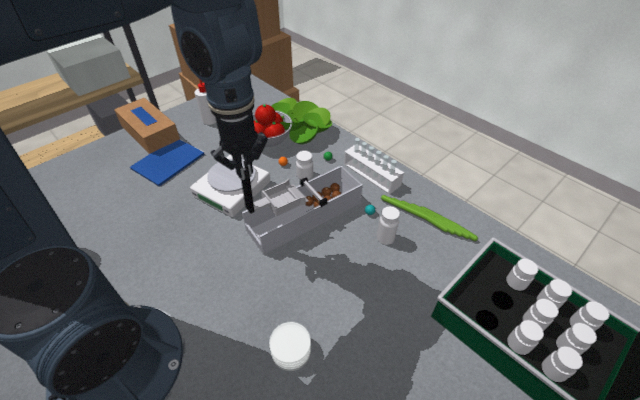

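```bash
python3 - <<'E'
import cv2
im=cv2.imread('pics/e_wrist.png');a=im[90:260,290:520];cv2.imwrite('pics/e2.png',cv2.resize(a,None,fx=3.4,fy=3.4,interpolation=cv2.INTER_CUBIC))
a=im[90:260,440:640];cv2.imwrite('pics/e3.png',cv2.resize(a,None,fx=3.4,fy=3.4,interpolation=cv2.INTER_CUBIC))
im=cv2.imread('pics/e_side.png');a=im[140:250,180:380];cv2.imwrite('pics/e4.png',cv2.resize(a,None,fx=4,fy=4,interpolation=cv2.INTER_CUBIC))
E
```

```text
(no output)
```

View pics/e2.png

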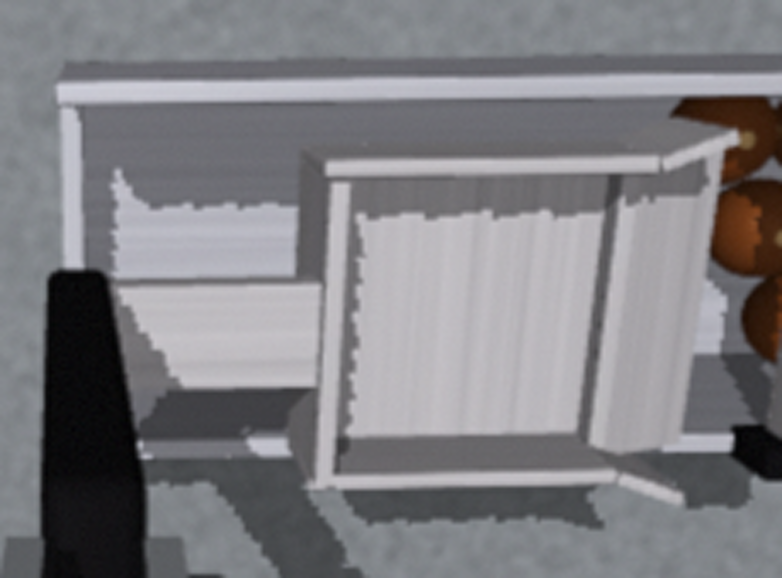

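View pics/e3.png

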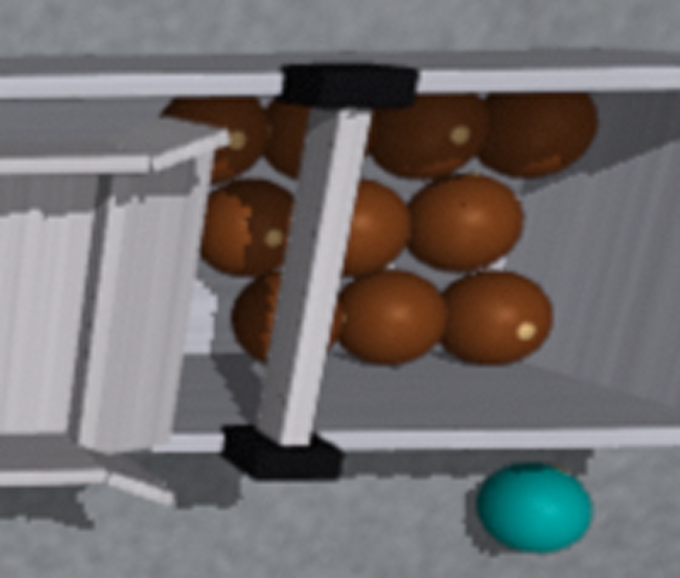

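View pics/e4.png

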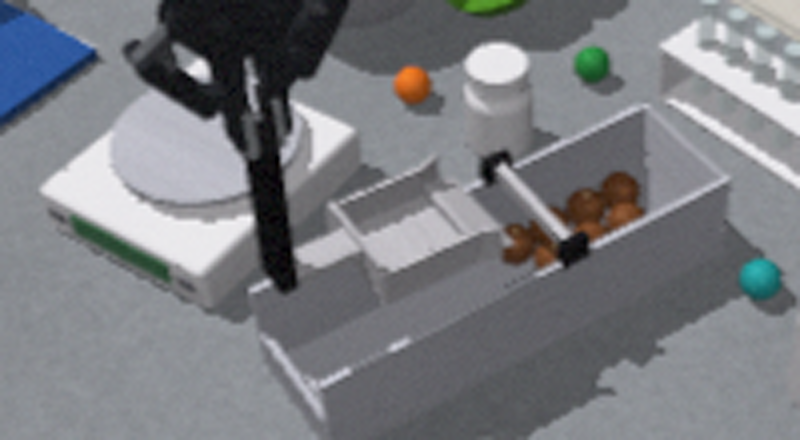

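```bash
cat > e.py <<'E'
from h import *
np.set_printoptions(precision=4,suppress=True)
o=robot.get_obs();C=cam('wrist',o)
e2=lambda *p:crop(p,3.4,(290,90));e3=lambda *p:crop(p,3.4,(440,90));d2=lambda *p:crop(p,3.4,(300,115))
def ld(x,A,B,pts):
    a,b=proj(C,frame(x,[A,B]));t=(b-a)/np.linalg.norm(b-a);n=np.array([-t[1],t[0]]);return (pts-a)@n
L=[([-190,47,80],[130,47,80],np.r_[e2([100,103],[400,99]),e3([10,97],[160,96],[620,91])]),
   ([-190,53,80],[130,53,80],np.r_[e2([60,85],[400,79],[770,72]),e3([660,69])]),
   ([-190,-47,80],[130,-47,80],np.r_[e3([220,432],[400,430],[670,429])]),
   ([-190,-53,80],[130,-53,80],np.r_[e2([150,458]),e3([190,449],[400,446],[670,445])]),
   ([3,-40,94],[3,40,94],e3([340,112],[282,430])),
   ([11,-40,94],[11,40,94],e3([371,110],[312,438]))]
f=lambda x:np.concatenate([ld(x,*l) for l in L])
r=least_squares(f,[.62,.033,-.16],loss='soft_l1');xb=r.x;print('bin',xb);print(f(xb).round(1))
r=least_squares(lambda x:np.concatenate([ld([*x],*l) for l in L]),[.62,.033,-.16,0],loss='soft_l1');print('bin free z',r.x, np.concatenate([ld(r.x,*l) for l in L]).round(1))
# scoop in tool: d flat
c=robot.get_calibration('wrist');K=c['camera_matrix'];Tc=np.linalg.inv(c['tool_from_camera'])
P=np.array([[51,45,28],[51,-45,28],[63,-39,0],[-39,-39,34],[-39,39,34],[39,39,28],[39,-39,28]])/1000.
ud=d2([738,45],[678,420],[677,362],[300,403],[313,95],[657,78],[613,402])
ue=e2([735,137],[681,500],[677,448],[318,487],[335,181],[657,160],[613,482])
# tool frame: x jaws, y down, z = scoop +y.  scoop->tool: x->x, y->z, z->-y
g=np.array([-.093,0,.125])
def pt(q): # pitch nose-down, dx, dy, dz(up), yaw, roll
    M=R.from_euler('xyz',[q[5],q[0],q[4]]).as_matrix();p=(P-g)@M.T+[q[1],q[2],q[3]]
    t=np.c_[p[:,0],-p[:,2],p[:,1]]-[0,.005,0]
    cc=t@Tc[:3,:3].T+Tc[:3,3];cc=cc@K.T;return cc[:,:2]/cc[:,2:]
reg=lambda q:np.array([q[0]/.01,q[1]/.002,q[2]/.003,q[3]/.002,q[4]/.02,q[5]/.01])
qd=least_squares(lambda q:np.r_[(pt(q)-ud).ravel(),reg(q)],np.zeros(6),loss='soft_l1').x;print('d',qd)
rd=pt(qd)-ud;print(rd.round(1).tolist())
qe=least_squares(lambda q:np.r_[(pt(q)-ue-rd).ravel(),(q-qd)*[10,300,300,300,50,50]],qd).x;print('e',qe,(pt(qe)-ue-rd).round(1).tolist())
E
python3 e.py
```

```text
bin [ 0.6168  0.034  -0.1589]
[-0.3 -0.2 -0.3  0.1  0.6  1.2  0.9  0.5  1.3 -0.4 -0.3  0.4 -0.7 -1.3
 -1.4 -0.7  0.2 -0.2 -0.3  0.4]
bin free z [ 0.619   0.0329 -0.1606 -0.0037] [-0.5 -0.5 -0.6 -0.3 -0.   1.   0.5 -0.1  0.6  0.3  0.3  0.8  0.3 -0.6
 -0.8 -0.2  0.  -0.1 -0.3  0.5]
d [-0.0029 -0.0006 -0.0001 -0.0035  0.0275  0.003 ]
[[-2.6, -0.1], [-1.2, 2.1], [-1.9, -0.9], [0.4, 6.1], [0.3, -1.9], [3.6, -1.1], [3.9, 0.9]]
e [ 0.0497  0.0013  0.0012 -0.0044  0.016  -0.0137] [[0.3, -0.7], [-0.3, -0.1], [-0.7, -0.9], [-0.2, -0.2], [-1.1, 0.0], [0.5, 1.8], [1.3, 0.1]]
```

```bash
cat >> e.py <<'E'
print('----')
xb=r.x
def tobin(w):
    d=np.array(w)-[xb[0],xb[1],0];c,s=np.cos(xb[2]),np.sin(xb[2]);return np.array([c*d[0]+s*d[1],-s*d[0]+c*d[1],d[2]])*1000
for p,z in zip(ue,[.1315,.1315,.1025,.1415,.1415,.132,.132]):print(tobin(onplane(C,p,z)))
print('tcp',tobin(o['tcp_pos']))
E
python3 e.py | sed -n '/----/,$p'
```

```text
----
[-46.7307  43.4216 131.5   ]
[-46.4448 -43.1888 131.5   ]
[-34.1745 -41.4194 102.5   ]
[-136.1395  -34.3471  141.5   ]
[-135.7307   36.4796  141.5   ]
[-63.3455  38.6956 132.    ]
[-63.6446 -38.0567 132.    ]
tcp [-185.904    -1.8687  230.9068]
```

drive_tool(
  increments=[
    [[0.005,-0.001,0],[-0.2,-1.4,0.2],0.0],
    [[0.0107,-0.0027,0],[-0.46,-2.86,0.4],0.0],
    [[0.0107,-0.0027,0],[-0.46,-2.86,0.4],0.0],
    [[0.0107,-0.0027,-0.005],[-0.46,-2.86,0.4],0.0],
    [[0.0107,-0.0027,-0.01],[-0.46,-2.86,0.4],0.0],
    [[0.0107,-0.0027,-0.01],[-0.46,-2.86,0.4],0.0],
  ],
  squeeze=120,
)

```text
time_s: 6.78
tcp_pos: [0.4456, 0.0581, 0.2203]
ee_rot: [-1.572, -0.048, -0.166]
ft_force: [0.4, 1.1, -3.2]
finger_gap: 0.09
```

```bash
python3 - <<'E'
from h import *
o=robot.get_obs();print(o['tcp_pos'],o['ee_rot'],o['finger_gap']*85.4,o['ft_force'],o['wrist_torque'])
im=robot.grab_frame('wrist')[:,:,::-1];cv2.imwrite('pics/f.png',im)
a=im[90:260,290:520];cv2.imwrite('pics/f2.png',cv2.resize(a,None,fx=3.4,fy=3.4,interpolation=cv2.INTER_CUBIC))
a=robot.grab_frame('side')[:,:,::-1][140:250,180:380];cv2.imwrite('pics/f4.png',cv2.resize(a,None,fx=4,fy=4,interpolation=cv2.INTER_CUBIC))
E
```

```text
[0.44556129 0.05807718 0.22031005] [-1.5720718  -0.04777483 -0.16558232] 7.718826253201813 [ 0.42393357  1.1455901  -3.21298044] [ 0.09279302  0.36640546 -0.03309758]
```

View pics/f2.png

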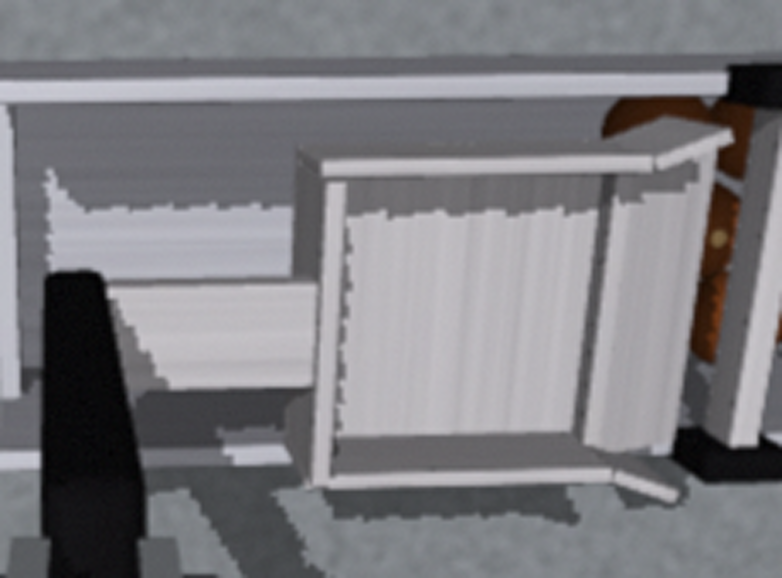

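View pics/f4.png

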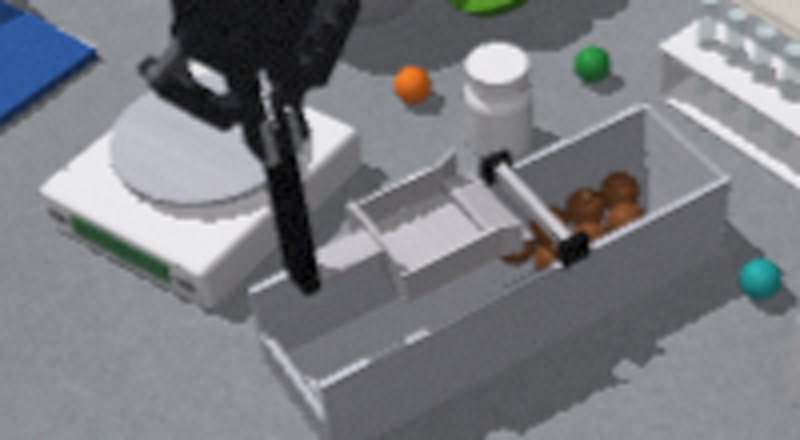

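drive_tool(
  increments=[
    [[0,0,-0.02],[0,0,0],0.0],
    [[0,0,-0.04],[0,0,0],0.0],
    [[0,0,-0.055],[0,0,0],0.0],
    [[0,0,-0.065],[0,0,0],0.0],
    [[0,0,-0.065],[0,0,0],0.0],
  ],
)

```text
time_s: 7.5
tcp_pos: [0.4456, 0.0581, 0.1555]
ee_rot: [-1.572, -0.048, -0.166]
ft_force: [-0.6, 0.1, -2.5]
finger_gap: 0.094
```

```bash
python3 - <<'E'
from h import *
o=robot.get_obs();print(o['tcp_pos'],o['ee_rot'],o['finger_gap']*85.4,o['ft_force'],o['wrist_torque'])
im=robot.grab_frame('wrist')[:,:,::-1];cv2.imwrite('pics/g.png',im)
a=im[90:260,290:520];cv2.imwrite('pics/g2.png',cv2.resize(a,None,fx=3.4,fy=3.4,interpolation=cv2.INTER_CUBIC))
E
```

```text
[0.4456036  0.05808642 0.15553662] [-1.57203573 -0.04782432 -0.16554745] 8.065397107441804 [-0.55152838  0.06163846 -2.51529654] [ 0.0128436   0.31578075 -0.02431509]
```

View pics/g2.png

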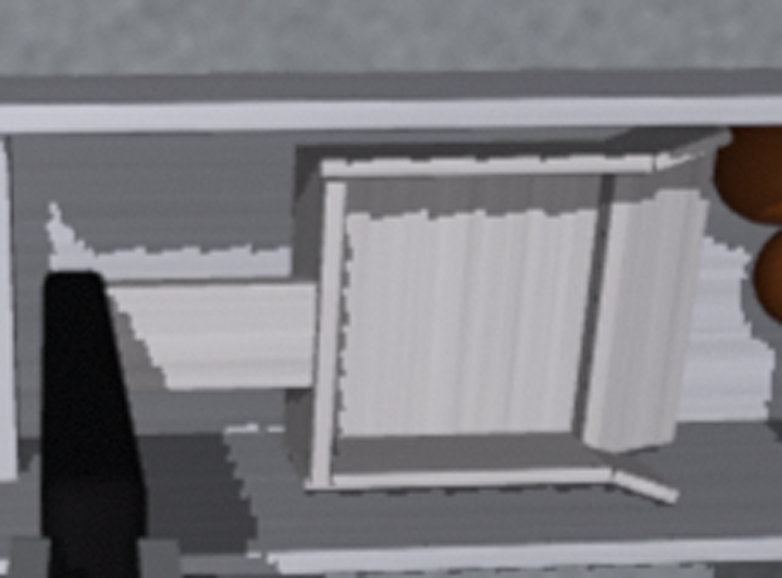

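drive_tool(
  increments=[
    [[0,0,-0.01],[0,0,0],0.0],
    [[0,0,-0.02],[0,0,0],0.0],
    [[0,0,-0.027],[0,0,0],0.0],
    [[0,0,-0.03],[0,0,0],0.0],
    [[0,0,-0.032],[0,0,0],0.0],
    [[0,0,-0.032],[0,0,0],0.0],
  ],
)

```text
time_s: 8.3
tcp_pos: [0.4459, 0.0581, 0.1241]
ee_rot: [-1.572, -0.049, -0.166]
ft_force: [-0.4, 0.4, -2.9]
finger_gap: 0.092
```

```bash
python3 - <<'E'
from h import *
o=robot.get_obs();print(o['tcp_pos'],o['ee_rot'],o['finger_gap']*85.4,o['ft_force'],o['wrist_torque'])
im=robot.grab_frame('wrist')[:,:,::-1];cv2.imwrite('pics/i.png',im)
a=im[90:260,290:520];cv2.imwrite('pics/i2.png',cv2.resize(a,None,fx=3.4,fy=3.4,interpolation=cv2.INTER_CUBIC))
E
```

```text
[0.44593229 0.05812914 0.12406775] [-1.57180169 -0.04856277 -0.16560734] 7.884940936330283 [-0.39341465  0.41766897 -2.89005644] [ 0.04569672  0.28542433 -0.03920118]
```

View pics/i2.png

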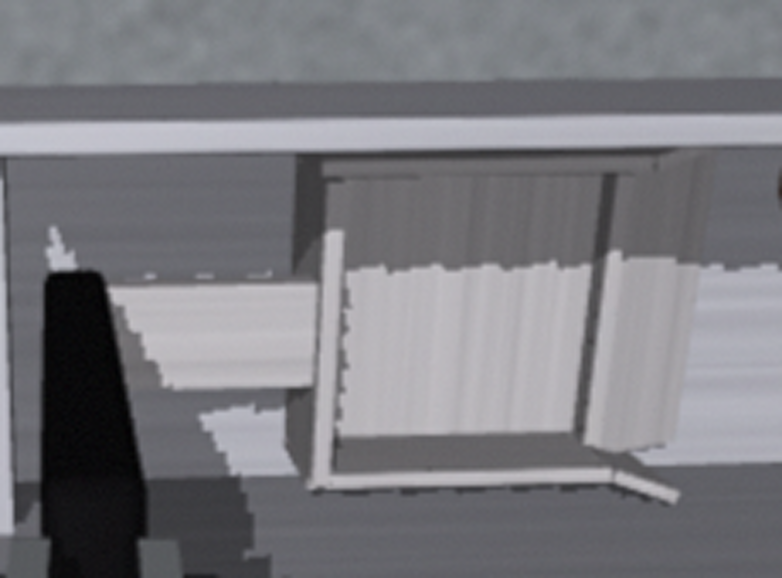

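drive_tool(
  increments=[
    [[0,0,-0.001],[0,0,0],0.0],
    [[0,0,-0.0015],[0,0,0],0.0],
    [[0,0,-0.002],[0,0,0],0.0],
  ],
)

```text
time_s: 8.72
tcp_pos: [0.446, 0.0581, 0.1228]
ee_rot: [-1.572, -0.049, -0.166]
ft_force: [-7.6, -2.0, 16.0]
finger_gap: 0.093
```

drive_tool(
  increments=[
    [[0.0049,-0.0008,0.0007],[0,0,0],0.0],
    [[0.0099,-0.0016,0.0007],[0,0,0],0.0],
    [[0.0158,-0.0025,0.0007],[0,0,0],0.0],
    [[0.0217,-0.0035,0.0007],[0,0,0],0.0],
    [[0.0276,-0.0045,0.0007],[0,0,0],0.0],
    [[0.0336,-0.0054,0.0007],[0,0,0],0.0],
    [[0.0395,-0.0064,0.0007],[0,0,0],0.0],
  ],
)

```text
time_s: 9.6
tcp_pos: [0.4857, 0.0516, 0.1237]
ee_rot: [-1.572, -0.049, -0.166]
ft_force: [-2.2, -0.1, -2.4]
finger_gap: 0.091
```

```bash
python3 - <<'E'
from h import *
o=robot.get_obs();print(o['tcp_pos'],o['ee_rot'],o['finger_gap']*85.4,o['ft_force'],o['wrist_torque'])
im=robot.grab_frame('wrist')[:,:,::-1];cv2.imwrite('pics/j.png',im)
a=im[90:260,320:550];cv2.imwrite('pics/j2.png',cv2.resize(a,None,fx=3.4,fy=3.4,interpolation=cv2.INTER_CUBIC))
E
```

```text
[0.48571452 0.05160925 0.1236629 ] [-1.57177164 -0.04888783 -0.16568924] 7.774446848152043 [-2.1573807  -0.0918061  -2.40808307] [0.07589714 0.57197688 0.01780208]
```

View pics/j2.png

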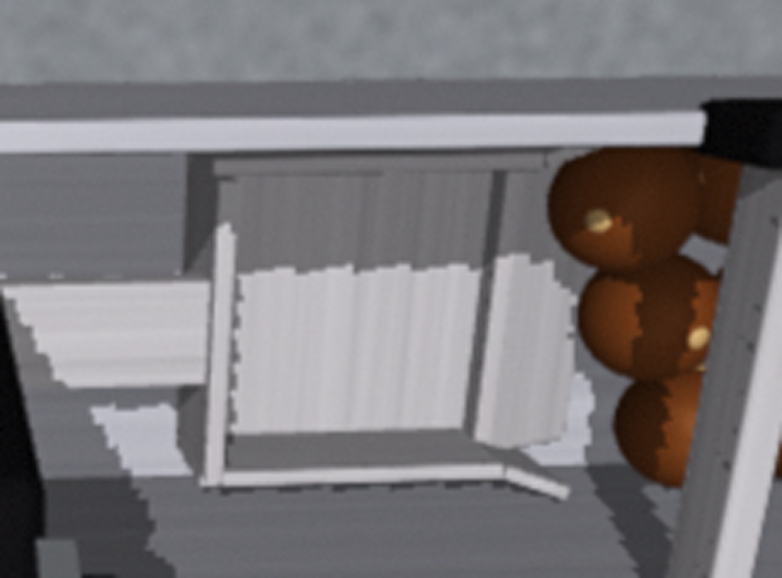

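drive_tool(
  increments=[
    [[0.0059,-0.001,-0.0006],[0,0,0],0.0],
    [[0.0118,-0.0019,-0.0006],[0,0,0],0.0],
    [[0.0178,-0.0029,-0.0006],[0,0,0],0.0],
    [[0.0237,-0.0038,-0.0006],[0,0,0],0.0],
    [[0.0296,-0.0048,-0.0006],[0,0,0],0.0],
    [[0.0355,-0.0057,-0.0006],[0,0,0],0.0],
    [[0.0415,-0.0067,-0.0006],[0,0,0],0.0],
    [[0.0474,-0.0076,-0.0006],[0,0,0],0.0],
  ],
)

```text
time_s: 10.65
tcp_pos: [0.5335, 0.0442, 0.1236]
ee_rot: [-1.571, -0.049, -0.165]
ft_force: [-11.9, 1.3, 16.8]
finger_gap: 0.095
```

```bash
cat > look.py <<'E'
from h import *
import sys
n=sys.argv[1]
o=robot.get_obs();print(o['tcp_pos'],o['ee_rot'],o['finger_gap']*85.4,o['ft_force'],o['wrist_torque'])
d=np.array(o['tcp_pos'])-[.619,.0329,0];print('bin x,y',(.98714*d[0]-.15985*d[1])*1e3,(.15985*d[0]+.98714*d[1])*1e3)
im=robot.grab_frame('wrist')[:,:,::-1];cv2.imwrite(f'pics/{n}.png',im)
a=im[70:260,320:580];cv2.imwrite(f'pics/{n}2.png',cv2.resize(a,None,fx=3,fy=3,interpolation=cv2.INTER_CUBIC))
E
python3 look.py k
```

```text
[0.5335306  0.04419524 0.12363967] [-1.57112771 -0.04877442 -0.16540698] 8.103745086362377 [-11.86509826   1.2519984   16.81160573] [ 0.37711073  2.93055154 -0.03297538]
bin x,y -86.17581162418654 -2.5122976857632153
```

View pics/k2.png

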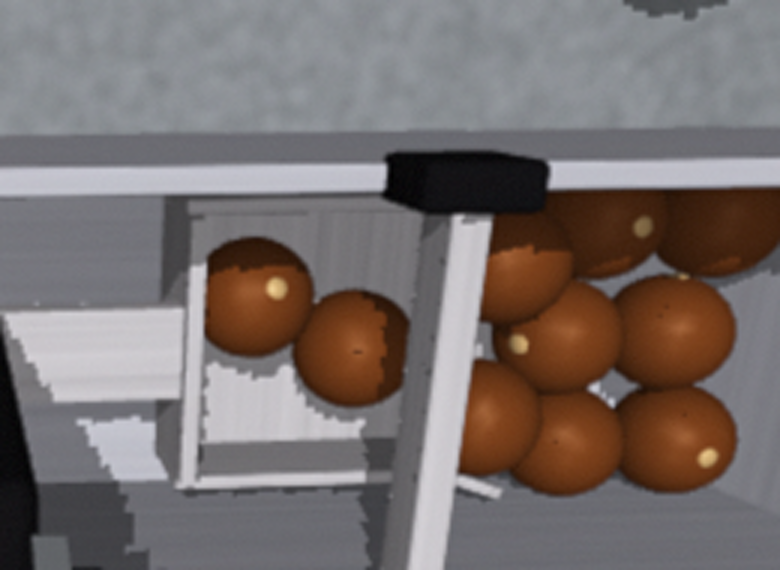

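drive_tool(
  increments=[
    [[0.0059,-0.001,0],[0,0,0],0.0],
    [[0.0118,-0.0019,0],[0,0,0],0.0],
    [[0.0178,-0.0029,0],[0,0,0],0.0],
    [[0.0237,-0.0038,0],[0,0,0],0.0],
    [[0.0276,-0.0045,0],[0,0,0],0.0],
  ],
)

```text
time_s: 11.32
tcp_pos: [0.5619, 0.0397, 0.1237]
ee_rot: [-1.571, -0.049, -0.165]
ft_force: [-8.4, 1.4, 7.7]
finger_gap: 0.097
```

```bash
python3 look.py l
```

```text
[0.56190056 0.03966561 0.12370354] [-1.5708834  -0.04872962 -0.16542042] 8.312807138295161 [-8.36864783  1.38840022  7.65008145] [0.30959912 1.91601836 0.01731802]
bin x,y -57.446627085101284 -2.448743651098687
```

View pics/l2.png

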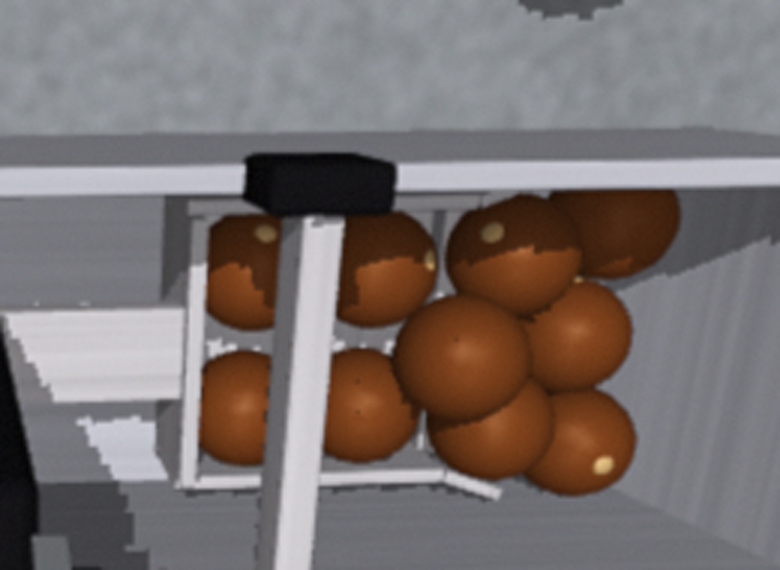

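drive_tool(
  increments=[
    [[0.0049,-0.0008,0],[0,0,0],0.0],
    [[0.0099,-0.0016,0],[0,0,0],0.0],
    [[0.0138,-0.0022,0],[0,0,0],0.0],
    [[0.0178,-0.0029,0],[0,0,0],0.0],
    [[0.0197,-0.0032,0],[0,0,0],0.0],
  ],
)

```text
time_s: 12.0
tcp_pos: [0.5819, 0.0364, 0.1237]
ee_rot: [-1.571, -0.048, -0.165]
ft_force: [-7.5, 1.1, 5.4]
finger_gap: 0.096
```

```bash
python3 look.py m
```

```text
[0.58185988 0.03643884 0.12370337] [-1.57083466 -0.04824533 -0.16536435] 8.210644823804827 [-7.52202442  1.11434502  5.41234555] [0.25910527 1.8949114  0.00524164]
bin x,y -37.22817805482086 -2.4435190818947325
```

View pics/m2.png

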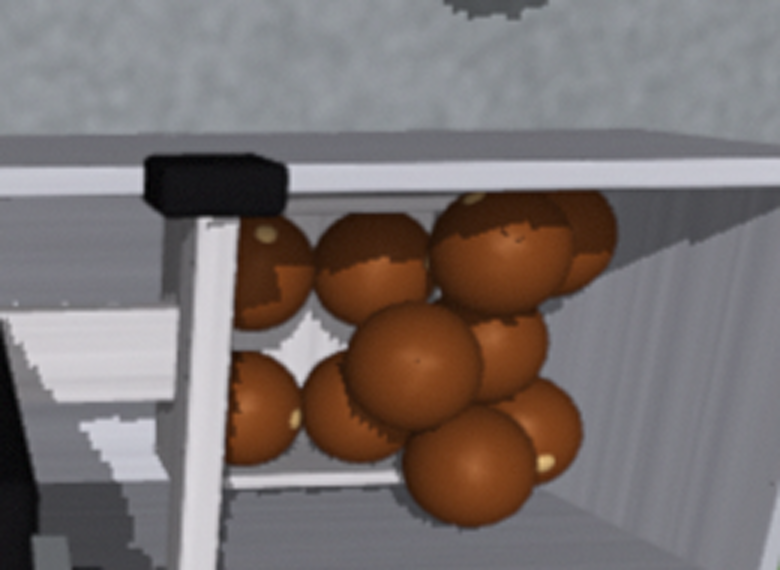

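drive_tool(
  increments=[
    [[0.003,-0.0005,0],[0,0,0],0.0],
    [[0.006,-0.001,0],[0,0,0],0.0],
    [[0.008,-0.0013,0],[0,0,0],0.0],
    [[0.008,-0.0013,0],[0,0,0],0.0],
  ],
)

```text
time_s: 12.55
tcp_pos: [0.5882, 0.0355, 0.1238]
ee_rot: [-1.57, -0.045, -0.165]
ft_force: [-21.9, 3.1, 18.6]
finger_gap: 0.097
```

```bash
python3 look.py n;python3 -c "
from h import *
a=robot.grab_frame('side')[:,:,::-1][140:250,180:380];cv2.imwrite('pics/n4.png',cv2.resize(a,None,fx=4,fy=4,interpolation=cv2.INTER_CUBIC))"
```

```text
[0.58821592 0.03550994 0.1238456 ] [-1.57048394 -0.04492375 -0.16499405] 8.292335293161242 [-21.89795145   3.07466093  18.57602682] [0.70942945 4.79981    0.02412722]
bin x,y -30.805393195277276 -2.344456857388754
```

View pics/n2.png

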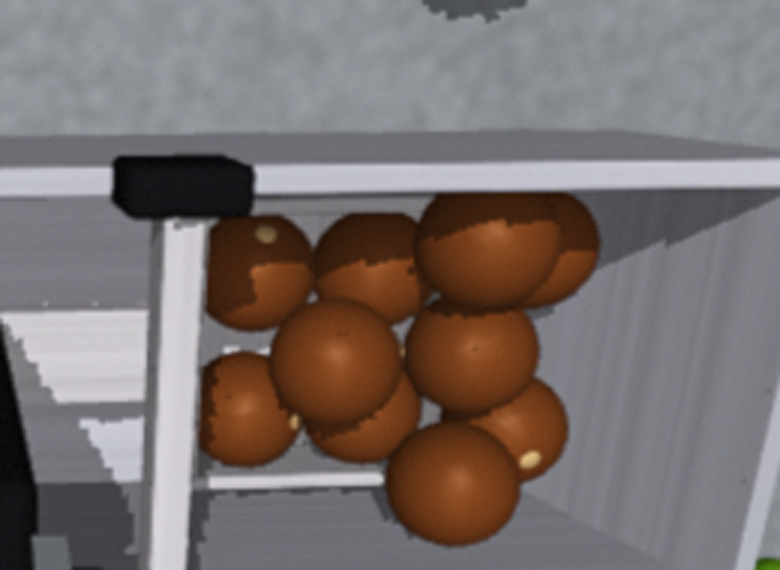

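View pics/n4.png

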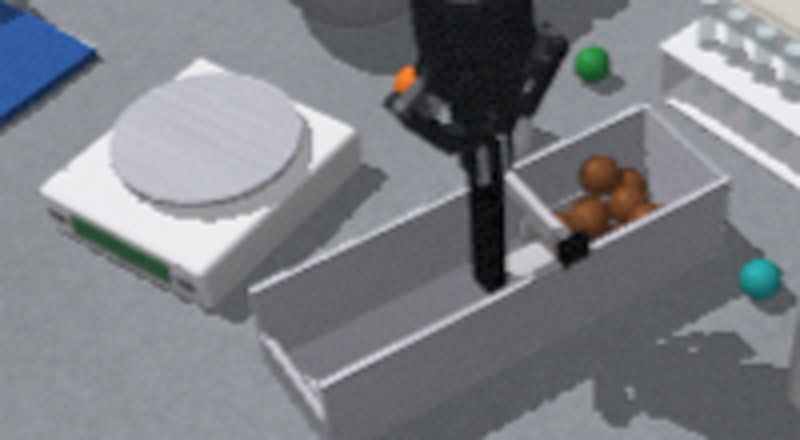

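drive_tool(
  increments=[
    [[-0.003,0.0005,0.0],[0,0,0],0.0],
    [[-0.004,0.0006,0.004],[0,0,0],0.0],
    [[-0.004,0.0006,0.01],[-0.1,-0.7,0],0.0],
    [[-0.004,0.0006,0.017],[-0.2,-1.2,0],0.0],
    [[-0.004,0.0006,0.024],[-0.2,-1.2,0],0.0],
    [[-0.004,0.0006,0.03],[-0.2,-1.2,0],0.0],
    [[-0.004,0.0006,0.03],[-0.2,-1.2,0],0.0],
  ],
)

```text
time_s: 13.52
tcp_pos: [0.5846, 0.0362, 0.1544]
ee_rot: [-1.57, -0.067, -0.165]
ft_force: [-0.1, 0.9, -4.6]
finger_gap: 0.094
```

```bash
python3 look.py p;python3 -c "
from h import *
a=robot.grab_frame('side')[:,:,::-1][140:250,180:380];cv2.imwrite('pics/p4.png',cv2.resize(a,None,fx=4,fy=4,interpolation=cv2.INTER_CUBIC))"
```

```text
[0.58456632 0.03615606 0.15440189] [-1.57024654 -0.06705808 -0.16501129] 8.041619191103365 [-0.066796    0.86042387 -4.58933096] [ 0.13689479  0.68421248 -0.02590964]
bin x,y -34.511340588175 -2.290038507774574
```

View pics/p2.png

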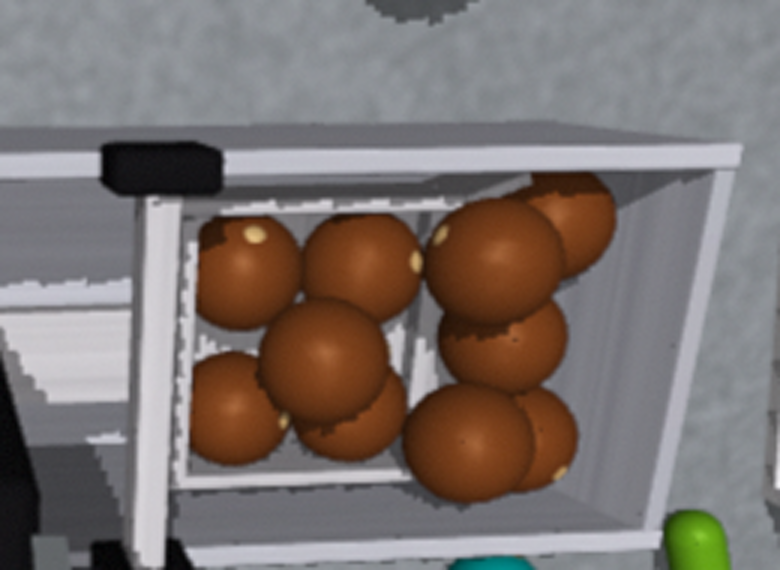

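View pics/p4.png

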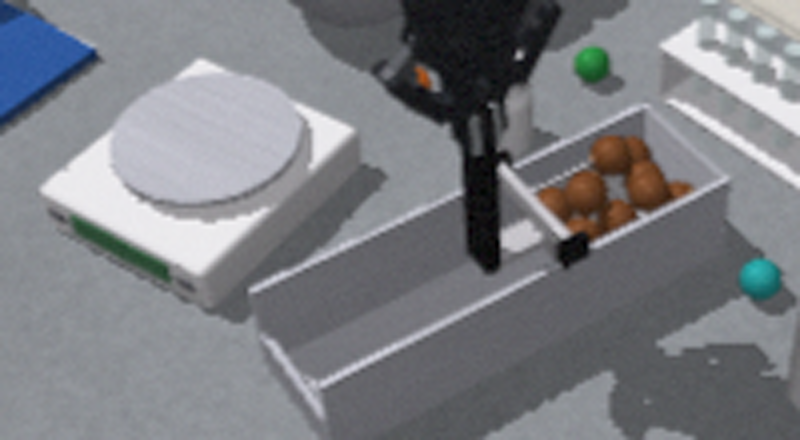

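drive_tool(
  increments=[
    [[0,0,0.004],[0,0,0],0.0],
    [[0,0,0.0075],[0,0,0],0.0],
    [[-0.003,0.0005,0.0075],[0,0,0],0.0],
    [[-0.007,0.0011,0.0075],[0,0,0],0.0],
    [[-0.012,0.0019,0.0075],[0,0,0],0.0],
    [[-0.017,0.0027,0.0075],[0,0,0],0.0],
    [[-0.022,0.0035,0.0075],[0,0,0],0.0],
  ],
)

```text
time_s: 14.5
tcp_pos: [0.5618, 0.0397, 0.1612]
ee_rot: [-1.57, -0.066, -0.165]
ft_force: [-0.1, -0.5, -3.8]
finger_gap: 0.094
```

```bash
python3 look.py q
```

```text
[0.56184865 0.03967032 0.16124514] [-1.5704703  -0.06622292 -0.16500674] 8.043827863918535 [-0.06880079 -0.45982669 -3.8386312 ] [0.05832216 0.48055245 0.00721614]
bin x,y -57.49861774950336 -2.452391681434206
```

View pics/q2.png

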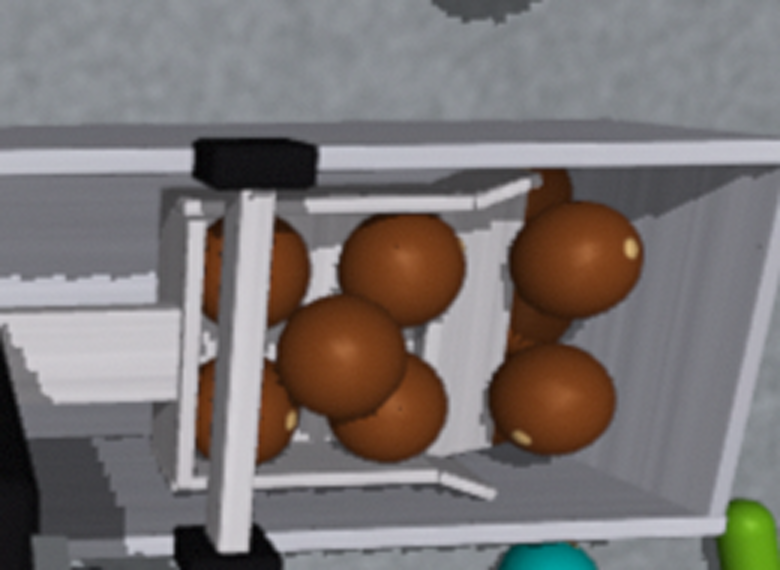

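drive_tool(
  increments=[
    [[-0.005,0.0008,0.0005],[0,0,0],0.0],
    [[-0.01,0.0016,0.0005],[0,0,0],0.0],
    [[-0.015,0.0024,0.0005],[0,0,0],0.0],
    [[-0.02,0.0032,0.0005],[0,0,0],0.0],
    [[-0.025,0.004,0.0005],[0,0,0],0.0],
  ],
)

```text
time_s: 15.18
tcp_pos: [0.536, 0.0438, 0.1618]
ee_rot: [-1.57, -0.066, -0.165]
ft_force: [-0.3, -0.7, -4.4]
finger_gap: 0.095
```

```bash
python3 look.py r
```

```text
[0.53603136 0.04381241 0.16180496] [-1.57048644 -0.06597768 -0.16490246] 8.118763678317295 [-0.26728671 -0.72428947 -4.38557892] [ 0.05535632  0.4247773  -0.04960777]
bin x,y -83.64601091406968 -2.4904625723116673
```

View pics/r2.png

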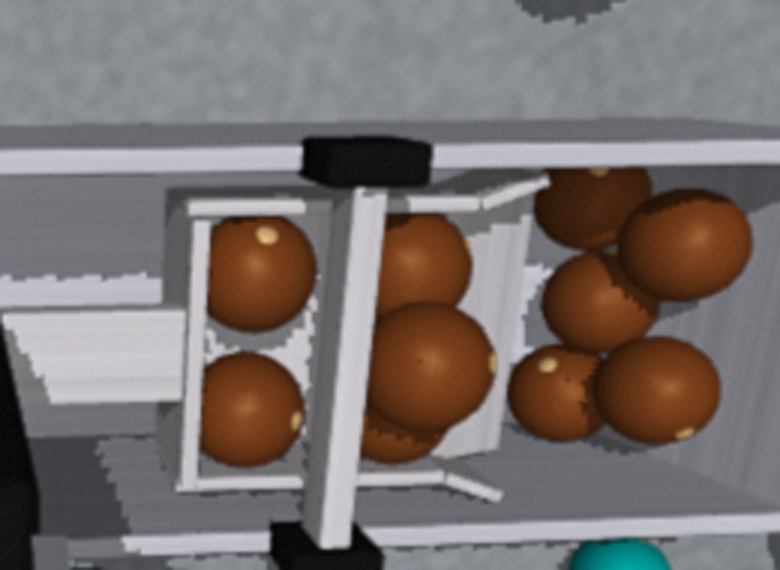

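drive_tool(
  increments=[
    [[-0.004,0.0006,0],[0,0,0],0.0],
    [[-0.008,0.0013,0],[0,0,0],0.0],
    [[-0.012,0.0019,0],[0,0,0],0.0],
    [[-0.016,0.0026,0],[0,0,0],0.0],
    [[-0.02,0.0032,0],[0,0,0],0.0],
  ],
)

```text
time_s: 15.85
tcp_pos: [0.5153, 0.0471, 0.1619]
ee_rot: [-1.57, -0.066, -0.165]
ft_force: [-0.9, 0.7, -4.3]
finger_gap: 0.097
```

```bash
python3 look.py s
```

```text
[0.51531362 0.04714137 0.16187503] [-1.57046422 -0.06580172 -0.16483102] 8.292385721889438 [-0.85947984  0.72677838 -4.26894532] [ 0.06258341  0.4293781  -0.03103762]
bin x,y -104.62945381460186 -2.516045514478968
```

View pics/s2.png

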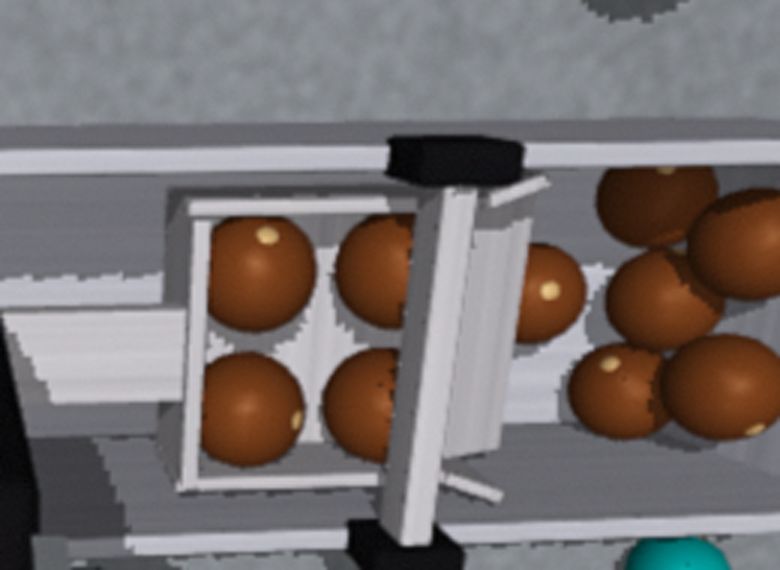

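drive_tool(
  increments=[
    [[-0.005,0.0008,0],[0,0,0],0.0],
    [[-0.012,0.0019,0],[0,0,0],0.0],
    [[-0.021,0.0034,0],[0,0,0],0.0],
    [[-0.03,0.0048,0],[0,0,0],0.0],
    [[-0.039,0.0062,0],[0,0,0],0.0],
    [[-0.048,0.0077,0],[0,0,0],0.0],
    [[-0.055,0.0088,0],[0,0,0],0.0],
    [[-0.059,0.0094,0],[0,0,0],0.0],
    [[-0.059,0.0094,0],[0,0,0],0.0],
  ],
)

```text
time_s: 17.02
tcp_pos: [0.4558, 0.0566, 0.162]
ee_rot: [-1.57, -0.066, -0.165]
ft_force: [-0.3, -0.3, -3.7]
finger_gap: 0.093
```

```bash
python3 look.py t
```

```text
[0.45584118 0.0566459  0.16195447] [-1.57044351 -0.06575873 -0.16463111] 7.972246122283259 [-0.33859976 -0.30055431 -3.7180708 ] [0.00087517 0.37274213 0.07320852]
bin x,y -164.85637584813338 -2.6404106980858417
```

View pics/t2.png

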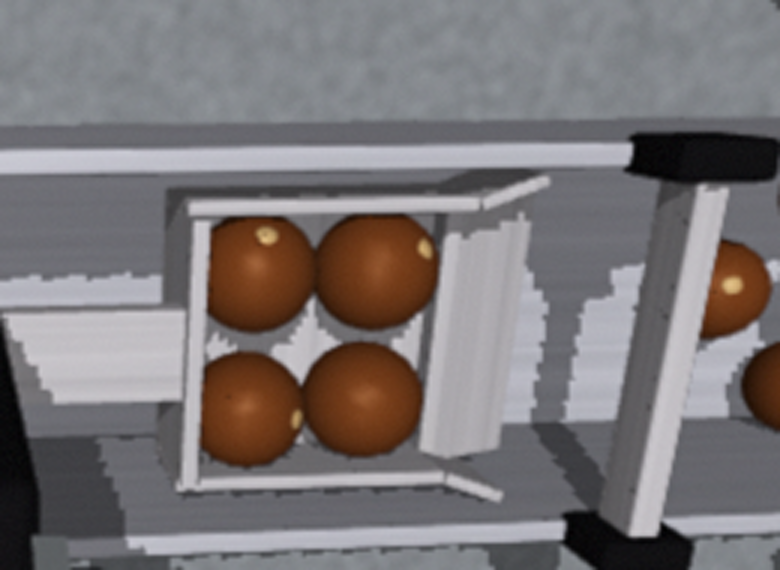

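drive_tool(
  increments=[
    [[0,0,0.005],[0,0,0],0.0],
    [[0,0,0.015],[0,0,0],0.0],
    [[0,0,0.03],[0,0,0],0.0],
    [[0,0,0.047],[0,0,0],0.0],
    [[0,0,0.064],[0,0,0],0.0],
    [[0,0,0.077],[0,0,0],0.0],
    [[0,0,0.084],[0,0,0],0.0],
    [[0,0,0.086],[0,0,0],0.0],
  ],
)

```text
time_s: 18.08
tcp_pos: [0.4562, 0.0566, 0.2482]
ee_rot: [-1.57, -0.066, -0.165]
ft_force: [-0.4, 0.6, -5.4]
finger_gap: 0.094
```

drive_tool(
  increments=[
    [[-0.001,0.005,0],[0,0,0],0.0],
    [[-0.002,0.015,0],[0,0,0],0.0],
    [[-0.004,0.03,0],[0,0,0],0.0],
    [[-0.007,0.05,0],[0,0,0],0.0],
    [[-0.01,0.07,0],[0,0,0],0.0],
    [[-0.013,0.09,0],[0,0,0],0.0],
    [[-0.016,0.11,0],[0,0,0],0.0],
    [[-0.019,0.13,0],[0,0,0],0.0],
    [[-0.022,0.15,0],[0,0,0],0.0],
    [[-0.024,0.17,0],[0,0,0],0.0],
  ],
)

```text
time_s: 19.32
tcp_pos: [0.4315, 0.2282, 0.248]
ee_rot: [-1.57, -0.066, -0.164]
ft_force: [-0.4, 0.1, -3.9]
finger_gap: 0.099
```

drive_tool(
  increments=[
    [[-0.003,0.02,0],[0,0,0],0.0],
    [[-0.005,0.037,0],[0,0,0],0.0],
    [[-0.007,0.052,0],[0,0,0],0.0],
    [[-0.009,0.063,0],[0,0,0],0.0],
    [[-0.01,0.069,0],[0,0,0],0.0],
    [[-0.01,0.07,0],[0,0,0],0.0],
    [[-0.01,0.07,0],[0,0,0],0.0],
  ],
)

```text
time_s: 20.2
tcp_pos: [0.4216, 0.2979, 0.2481]
ee_rot: [-1.57, -0.066, -0.164]
ft_force: [-0.7, -0.6, -4.0]
finger_gap: 0.097
```

```bash
python3 look.py u;python3 -c "
from h import *
a=robot.grab_frame('side')[:,:,::-1];cv2.imwrite('pics/u_side.png',a);a=a[100:250,160:380];cv2.imwrite('pics/u4.png',cv2.resize(a,None,fx=3.6,fy=3.6,interpolation=cv2.INTER_CUBIC))"
```

```text
[0.42156913 0.29793546 0.2480569 ] [-1.57040093 -0.06580022 -0.16432429] 8.245971313091356 [-0.65333972 -0.62144409 -4.02054394] [ 0.04512911  0.44180453 -0.06202828]
bin x,y -237.25782497467463 230.06777913904787
```

View pics/u.png

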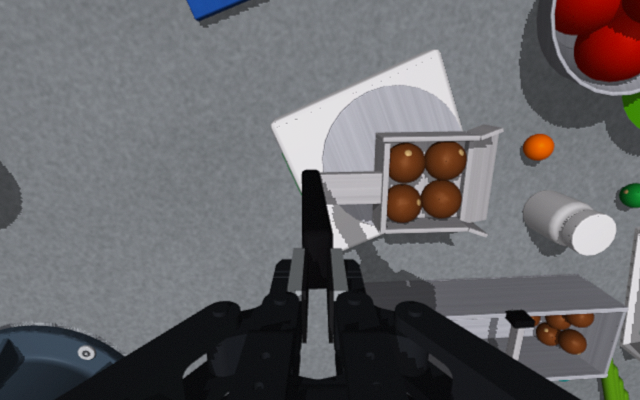

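View pics/u4.png

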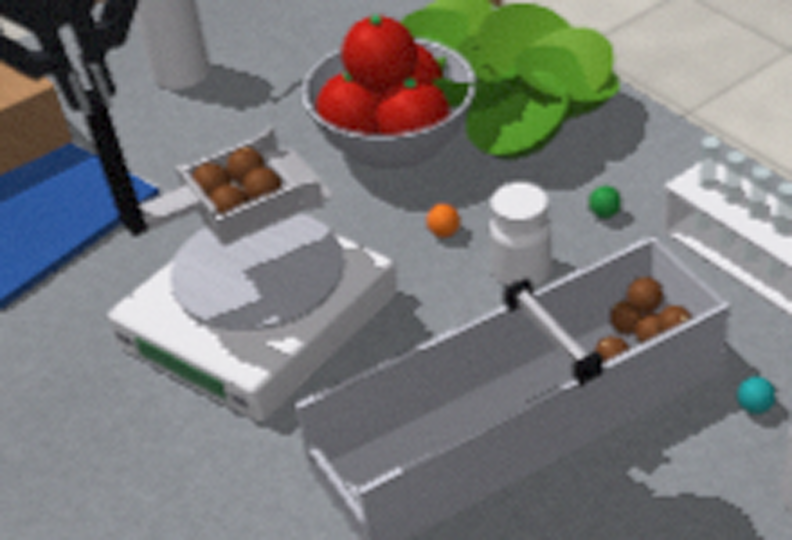

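```bash
python3 - <<'E'
from h import *
o=robot.get_obs();C=cam('wrist',o);im=cv2.imread('pics/u.png')
t=np.linspace(0,2*np.pi,60)
p=proj(C,np.c_[.514+.075*np.cos(t),.2865+.075*np.sin(t),0*t+.06])
cv2.polylines(im,[np.int32(p)],True,(0,0,255),1)
cv2.imwrite('pics/u5.png',cv2.resize(im[40:270,250:520],None,fx=2.6,fy=2.6))
E
```

```text
(no output)
```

View pics/u5.png

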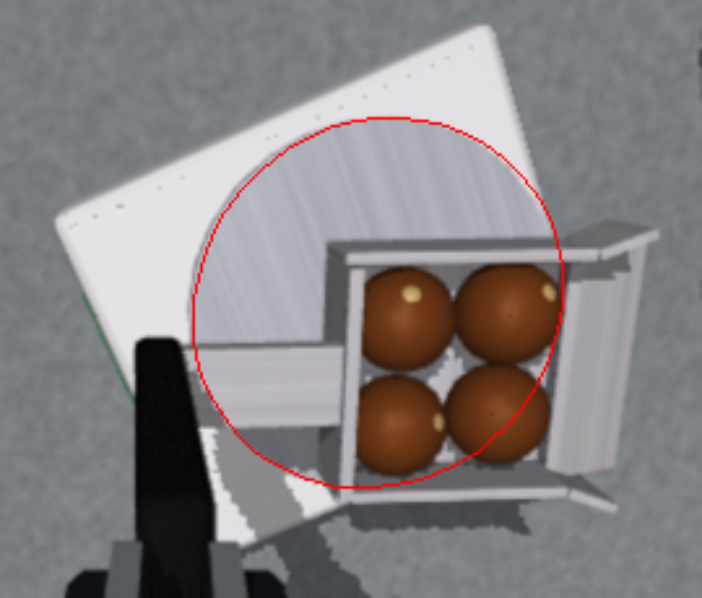

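drive_tool(
  increments=[
    [[0,0,-0.005],[0,0,0],0.0],
    [[0,0,-0.015],[0,0,0],0.0],
    [[0,0,-0.028],[0,0,0],0.0],
    [[0,0,-0.041],[0,0,0],0.0],
    [[0,0,-0.052],[0,0,0],0.0],
    [[0,0,-0.06],[0,0,0],0.0],
    [[0,0,-0.064],[0,0,0],0.0],
    [[0,0,-0.064],[0,0,0],0.0],
  ],
)

```text
time_s: 21.3
tcp_pos: [0.4216, 0.2979, 0.184]
ee_rot: [-1.57, -0.066, -0.164]
ft_force: [-0.3, -0.1, -3.8]
finger_gap: 0.1
```

```bash
python3 look.py v;python3 -c "
from h import *
a=robot.grab_frame('side')[:,:,::-1][120:230,170:290];cv2.imwrite('pics/v4.png',cv2.resize(a,None,fx=5,fy=5,interpolation=cv2.INTER_CUBIC))"
```

```text
[0.42156737 0.29787998 0.18402064] [-1.57037563 -0.06579147 -0.16447492] 8.542337809193096 [-0.3426595  -0.11819006 -3.84408523] [ 0.1162642   0.41673644 -0.04386497]
bin x,y -237.25070026236963 230.0127295731228
```

View pics/v2.png

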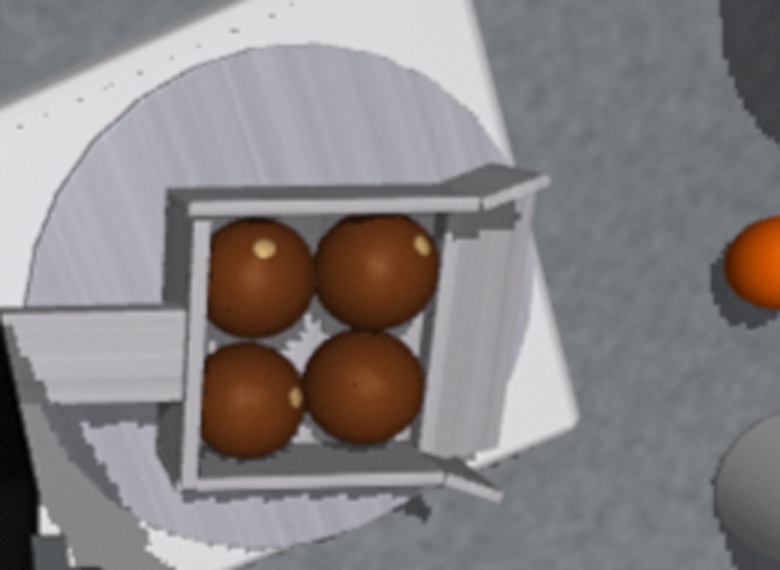

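View pics/v4.png

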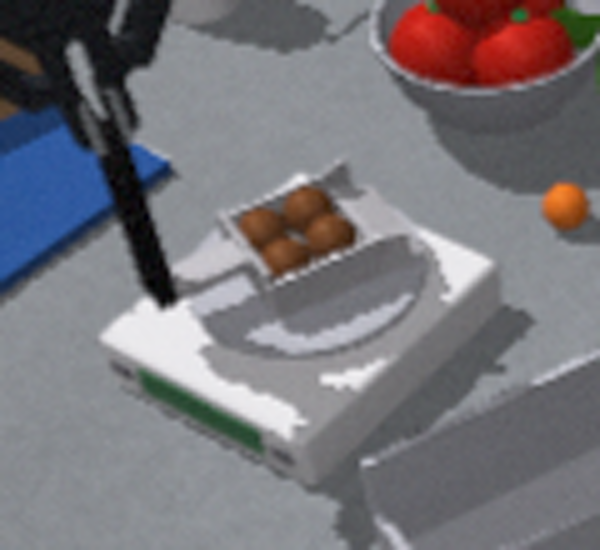

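```bash
python3 - <<'E'
from h import *
o=robot.get_obs();C=cam('wrist',o)
f=lambda *p:crop(p,3,(320,70))
W=np.array([onplane(C,p,.06) for p in f([60,185],[100,132],[170,80],[240,54],[315,44],[400,62],[455,95],[495,140],[32,260],[220,546],[300,543],[527,330])])
r=least_squares(lambda q:np.hypot(W[:,0]-q[0],W[:,1]-q[1])-q[2],[.51,.28,.075],loss='soft_l1',f_scale=.001);print(r.x,(r.fun*1000).round(1))
a=f([480,207],[444,480],[548,178],[500,497],[188,207],[183,488])
Q=[onplane(C,p,z)[:2] for p,z in zip(a,[.0925,.0925,.0925,.0925,.0925,.0925])]
y=-.155;ax=np.array([np.cos(y),np.sin(y)])
print('kink mid',(Q[0]+Q[1])/2,'tips mid',(Q[2]+Q[3])/2,'origin from tips',(Q[2]+Q[3])/2-.051*ax,'back mid',(Q[4]+Q[5])/2,'origin',(Q[4]+Q[5])/2+.039*ax, np.linalg.norm(Q[2]-Q[3]))
E
```

```text
[0.51144479 0.288634   0.07451659] [ 0.5  0.4 -0.2 -0.8 -0.2  0.1  0.2  0.1 -0.1  0.  -0.3  0.2]
kink mid [0.54802948 0.2805809 ] tips mid [0.56450063 0.27861043] origin from tips [0.51411204 0.28648382] back mid [0.4757926  0.29282991] origin [0.51432505 0.28680909] 0.0867546015746089
```

drive_tool(
  increments=[
    [[-0.0025,0.002,0],[0,0,0],0.0],
    [[-0.0025,0.002,-0.0015],[0,0,0],0.0],
    [[-0.0025,0.002,-0.003],[0,0,0],0.0],
    [[-0.0025,0.002,-0.0038],[0,0,0],0.0],
    [[-0.0025,0.002,-0.0038],[0,0,0],0.0],
  ],
)

```text
time_s: 22.02
tcp_pos: [0.4193, 0.3, 0.1805]
ee_rot: [-1.57, -0.066, -0.165]
ft_force: [1.0, -0.7, -3.7]
finger_gap: 0.097
```

drive_tool(
  increments=[
    [[0,0,-0.0006],[0,0,0],0.0],
    [[0,0,-0.001],[0,0,0],0.0],
    [[0,0,-0.001],[0,0,0],0.0],
  ],
)

```text
time_s: 22.4
tcp_pos: [0.4192, 0.2999, 0.1795]
ee_rot: [-1.57, -0.066, -0.165]
ft_force: [0.2, 0.0, -3.5]
finger_gap: 0.092
```

drive_tool(
  increments=[
    [[0,0,-0.0005],[0,0,0],0.0],
    [[0,0,-0.001],[0,0,0],0.0],
    [[0,0,-0.001],[0,0,0],0.0],
  ],
)

```text
time_s: 22.78
tcp_pos: [0.4192, 0.2999, 0.1785]
ee_rot: [-1.57, -0.066, -0.165]
ft_force: [0.0, -0.3, -3.3]
finger_gap: 0.096
```

drive_tool(
  increments=[
    [[0,0,-0.0005],[0,0,0],0.0],
    [[0,0,-0.001],[0,0,0],0.0],
    [[0,0,-0.001],[0,0,0],0.0],
  ],
)

```text
time_s: 23.15
tcp_pos: [0.4192, 0.3002, 0.1782]
ee_rot: [-1.569, -0.066, -0.164]
ft_force: [-6.1, -1.4, 9.3]
finger_gap: 0.095
```

```bash
python3 look.py w
```

```text
[0.41915424 0.30017694 0.17824822] [-1.56912909 -0.06640747 -0.16444674] 8.072486999265339 [-6.07643451 -1.39184226  9.31172286] [-0.20824888  1.41215073 -0.05934752]
bin x,y -239.9999653397964 231.89441759623088
```

View pics/w2.png

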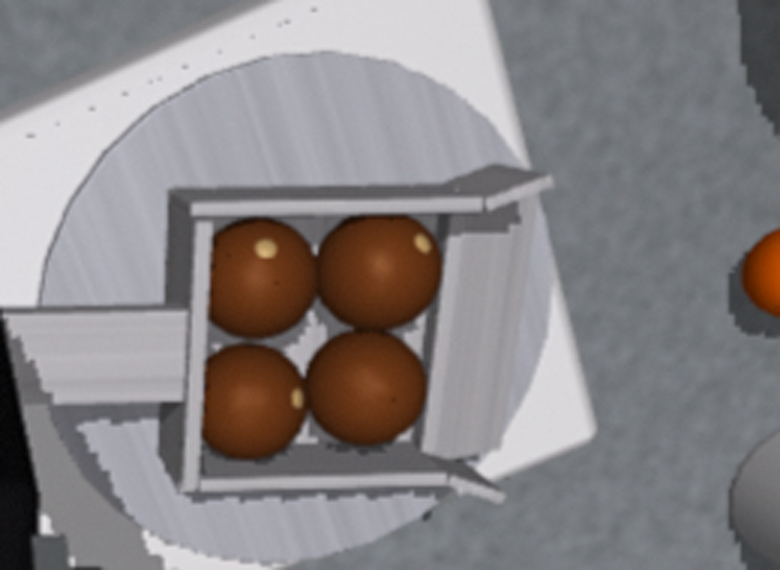

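drive_tool(
  increments=[
    [[0,0,0.0006],[0.05,0.4,0],0.0],
    [[0,0,0.0006],[0.12,0.8,0],0.0],
    [[0,0,0.0006],[0.2,1.2,0],0.0],
    [[0,0,0.0006],[0.2,1.2,0],0.0],
  ],
)

```text
time_s: 23.7
tcp_pos: [0.4193, 0.3003, 0.1791]
ee_rot: [-1.569, -0.045, -0.165]
ft_force: [-3.8, -0.7, 4.7]
finger_gap: 0.096
```

```bash
python3 look.py x
```

```text
[0.41931794 0.30025698 0.1790928 ] [-1.56875139 -0.0449926  -0.16457381] 8.17305409253371 [-3.82528149 -0.66071069  4.7223808 ] [-0.1300469   0.97872067  0.0050148 ]
bin x,y -239.851158056626 231.99958854213463
```

drive_tool(
  increments=[
    [[0,0,0],[0,0,0],0.0],
    [[0,0,0],[0,0,0],0.0],
  ],
  squeeze=20,
)

```text
time_s: 24.0
tcp_pos: [0.4193, 0.3002, 0.1791]
ee_rot: [-1.569, -0.045, -0.165]
ft_force: [-1.4, -0.8, 4.0]
finger_gap: 0.098
```

drive_tool(
  increments=[
    [[0,0,0],[0,0,0],0.012],
    [[0,0,0],[0,0,0],0.018],
    [[0,0,0],[0,0,0],0.025],
    [[0,0,0],[0,0,0],0.035],
    [[0,0,0],[0,0,0],0.05],
    [[0,0,0],[0,0,0],0.06],
    [[0,0,0],[0,0,0],0.06],
  ],
)

```text
time_s: 24.88
tcp_pos: [0.4193, 0.3003, 0.1791]
ee_rot: [-1.569, -0.045, -0.165]
ft_force: [-0.7, 0.6, -0.1]
finger_gap: 0.706
```

```bash
python3 look.py y
```

```text
[0.41933044 0.30026459 0.1790992 ] [-1.568725   -0.04502617 -0.16459562] 60.28777131262043 [-0.73772252  0.59137799 -0.09289771] [ 0.02384882  0.02744398 -0.00167061]
bin x,y -239.84003850691116 232.00909817733162
```

View pics/y.png

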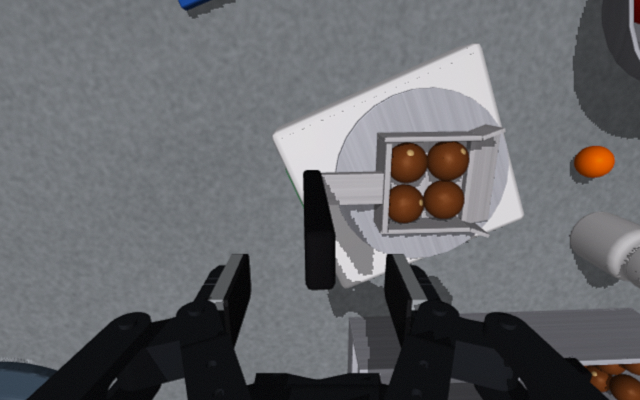

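drive_tool(
  increments=[
    [[0,0,0.01],[0,0,0],0.06],
    [[0,0,0.03],[0,0,0],0.06],
    [[0,0,0.06],[0,0,0],0.06],
    [[0,0,0.09],[0,0,0],0.06],
    [[0,0,0.12],[0,0,0],0.06],
    [[0,0,0.14],[0,0,0],0.06],
    [[0,0,0.15],[0,0,0],0.06],
    [[0,0,0.15],[0,0,0],0.06],
  ],
)

```text
time_s: 25.92
tcp_pos: [0.4195, 0.3004, 0.3295]
ee_rot: [-1.568, -0.046, -0.165]
ft_force: [1.0, -0.3, -0.3]
finger_gap: 0.704
```

```bash
python3 look.py z; python3 - <<'E'
from h import *
im=cv2.imread('pics/z.png');cv2.imwrite('pics/z3.png',cv2.resize(im[60:300,280:640],None,fx=2.2,fy=2.2,interpolation=cv2.INTER_CUBIC))
t=robot.grab_frame('top')[:,:,::-1];cv2.imwrite('pics/z_top.png',t)
s=robot.grab_frame('side')[:,:,::-1];cv2.imwrite('pics/z_side.png',cv2.resize(s[110:260,170:410],None,fx=3.3,fy=3.3,interpolation=cv2.INTER_CUBIC))
E
```

```text
[0.41950694 0.30038305 0.32946993] [-1.5681884  -0.0455823  -0.16462794] 60.081626826947065 [ 0.99060422 -0.32759289 -0.29861417] [-0.01416013  0.0281295   0.06308034]
bin x,y -239.68474186640066 232.1542522663738
```

View pics/z3.png

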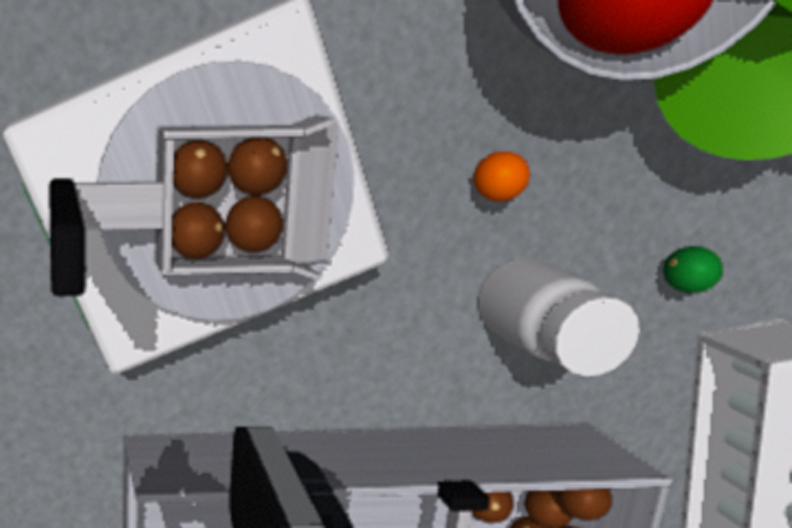

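View pics/z_top.png

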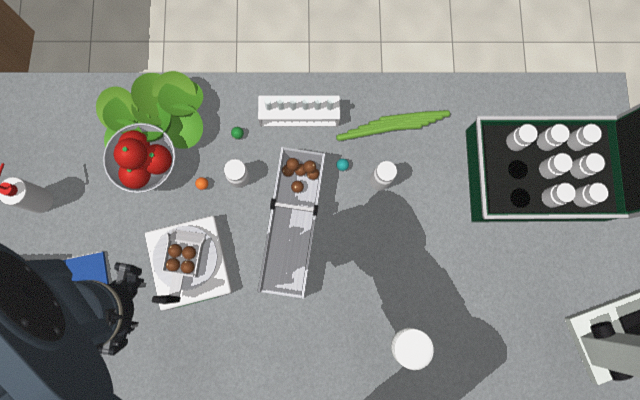

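View pics/z_side.png

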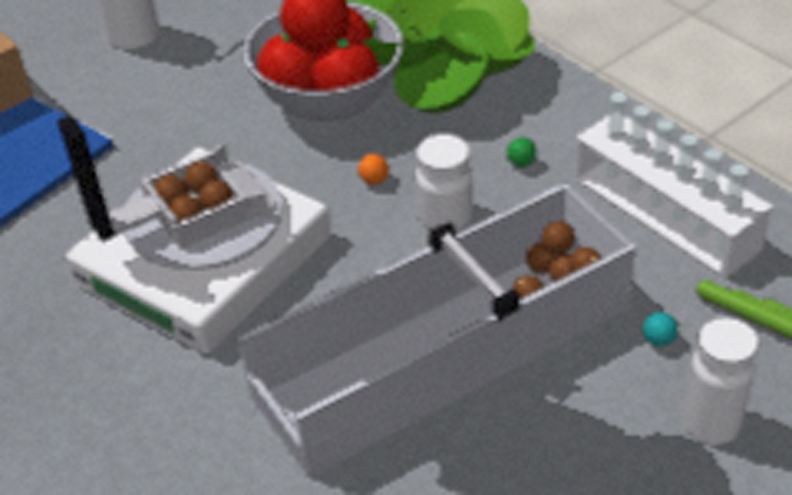

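```bash
python3 - <<'E'
from h import *
t=cv2.imread('pics/z_top.png')
a=cv2.resize(t[140:215,255:345],None,fx=6,fy=6,interpolation=cv2.INTER_CUBIC);b=cv2.resize(t[205:315,135:245],None,fx=5,fy=5,interpolation=cv2.INTER_CUBIC)
cv2.imwrite('pics/z5.png',a);cv2.imwrite('pics/z6.png',b)
C=cam('wrist');f=lambda *p:crop(p,2.2,(280,60))
W=np.array([onplane(C,p,.06) for p in f([100,195],[120,125],[165,82],[235,61],[300,83],[340,130],[352,200],[225,321],[170,308],[130,270],[320,275])])
r=least_squares(lambda q:np.hypot(W[:,0]-q[0],W[:,1]-q[1])-q[2],[.51,.28,.075],loss='soft_l1',f_scale=.001);print(r.x,(r.fun*1000).round(1))
Q=[onplane(C,p,.088)[:2] for p in f([308,133],[293,267],[165,131],[167,272])]
ax=np.array([np.cos(-.155),np.sin(-.155)]);print((Q[0]+Q[1])/2-.039*ax,(Q[2]+Q[3])/2+.039*ax)
# nuts mean
N=[onplane(C,p,.079)[:2] for p in f([200,169],[257,166],[197,231],[254,224])];print(np.mean(N,0))
E
```

```text
[0.51109589 0.28773496 0.07320528] [-0.5  0.8  0.4  0.9 -0.6 -1.2 -0.4  1.7 -0.4 -3.9  1.6]
[0.5057529  0.29030095] [0.51119716 0.28985919]
[0.50717101 0.29134118]
```

View pics/z5.png

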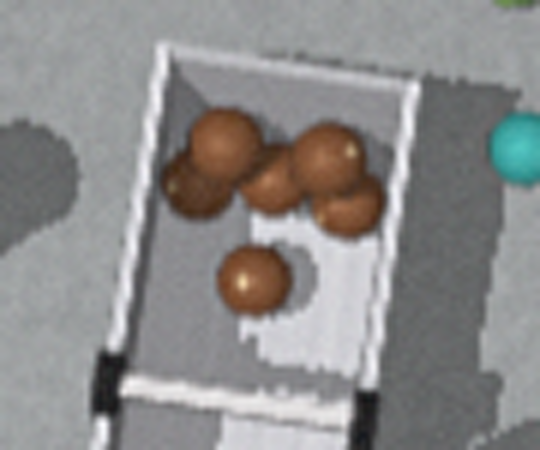

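View pics/z6.png

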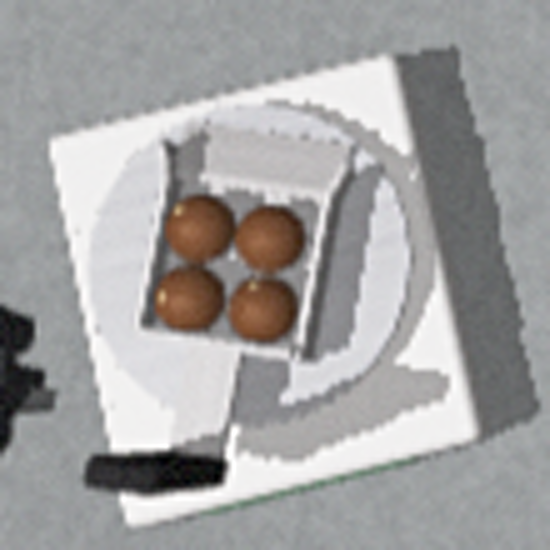

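```bash
python3 -c "
from workcell import robot
print(robot.finish_job(), robot.get_obs()['time_s'])"
```

```text
the job is handed in; nothing more can be done
the job is handed in; nothing more can be done
```

The job is done and handed in, at about 26 s of the 58 s allowed. The scoop stands upright and released on the balance's pan, holding one level layer of four nuts.

**What I did:** I pushed the scoop along the bin floor to the far end, where the force rose to 22 N with a fifth nut heaped on the four. I lifted it to strike height and drew it back under the bar, which pushed the fifth nut off into the bin. I then lifted it clear, carried it to the balance, set it down and let go.

**Last checks:**
- **Nuts:** the top and wrist pictures show exactly four in the cup. The top picture shows the other six in the bin.
- **Jars:** both white jars look unmoved, and the robot touches nothing.
- **Centring:** the cup sits about 3 to 5 mm off the middle of the pan. My readings of it differed by a few mm.
- **Disagreements:**
  - The scoop drooped about 3 to 4° in the grip. I corrected for this by tilting the tool.
  - Contact with the pan came about 1.3 mm lower than I had worked out, because the scoop was slightly nose-up. I levelled it before letting go.

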